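# Clamp the board strip and set the leaning spring probe on it

### The arm

A 7-joint arm with a two-finger parallel gripper is mounted at the origin on a cart in front of the work surface, level with it; the furniture and walls round the work are solid. World frame = base frame: x ahead of the robot, y to its left, z up, the work surface at z = 0. Lengths are in mm, angles in rad, forces in N, time in s.
With the tool pointing down it reaches from about 425 to 925 mm from the base axis. Payload 6.8 kg.
Tool frame: the origin (TCP) lies between the finger pads; the fingertips stand 19 mm ahead of it and the grasp point (between the pads) is the TCP; z points along the fingers, y is the direction in which the jaws open and shut (so a half turn about z gives the same grasp; the last joint's range is limited). The gripper opens to 88 mm and grips with 3 to 60 N. Pads are 20 mm wide; open, the fingers measure 115 mm over their backs; the gripper's body (75 mm by 178 mm) begins 61 mm behind the grasp point.
Start: joints at [1.041, 0.477, 0.022, 1.555, -0.011, 1.109, -0.083], TCP at [276.358, -615.852, 214.464] pointing down, gripper open.
Joint ranges: [-2.96, 2.96], [-0.34, 2.1], [-1.41, 1.46], [0.24, 2.44], [-1.37, 4.51], [0.17, 1.92], [-2.96, 2.96]. Speed limits (rad/s): [2.39, 2.39, 3.14, 3.14, 3.14, 3.14, 3.14].

### API

Orientations are given as a rotation vector (axis times angle).
In Python, from rig import env gives the robot as it stands. The module is installed in compiled form; this text tells all that it offers.
- The arm moves only by the shell command python3 -m pendant 'ROWS' [OPENING] [FORCE]. ROWS is JSON, a list of rows, each a list of 6 numbers: the shift along the world's x, y, z in units of 25 mm (1.0 is 25 mm), then the turn, a rotation vector about the world's x, y, z in units of 5 degrees (1.0 is 5 degrees). A call has 1 to 8 rows; each row shifts and turns the commanded pose from where the row before left it; what a row does not reach is not made up. A row lasts 1/12 s, in which the tool goes at most 41.7 mm and 7.16 degrees, less where a joint would pass 70% of its speed; a pose out of reach is approached as far as the arm can. A call is refused whole if a number of a shift passes 1 or a number of a turn 1, either way. A call with a gripper value outside its range is refused whole. OPENING is the finger opening in mm, from 0 to 87.8, set as the call begins (- or left out, the last holds). The fingers move at their own pace and stop on an object; FORCE is the grip in N (left out, the last holds). Time passes only in rows, so rows that do not move let the fingers close. It gives the time, the measured TCP pose, the force and the opening at its end, in the units of the state.
- env.observe(): the state, without advancing time (a new reading comes with each control period).
- env.capture(name): name is "side" or "top" or "wrist"; returns a dict with "color" (420x560x3 uint8, red, green, blue), "camera_matrix" (3x3 intrinsics, pixels), "R" (3x3) and "t" (3): a world point X has camera coordinates R X + t; the wrist camera has in their place "T_tool_cam" (4x4, takes a point from camera to tool coordinates, whose origin is the TCP and whose axes are the flange's). Camera axes: x right, y down, z forward; pixel columns grow to the right and rows downward; lengths in mm; the calibration is good to about 2 mm. A picture is of the moment at which its call begins: read the wrist's pose just before it. There is no depth.
- env.close_job(): hands the job in, once; it reports no verdict.
Trained networks look in a picture, given as the dict that the camera call returned (one of the last four; its "shot" number tells which), for a name from the list of things; names that differ only in an ending like _2 or _b are one class to them, and where a whole thing is asked for, a point or a joint stands for the part that bears it (a point fixed in the world has none). Each returns a list of dicts, best first, with "score" (0 to 1); they miss things now and then, are a little off and sometimes report something else, mostly with a low value. They report only what shows in the picture. A call takes as long as a camera call. They do not tell look-alikes from the thing itself.
- env.search_frame(picture, target): "position" ([column, row] in pixels, amid what is visible of it).
- env.masks_of(picture, target): "pixels" (420x560 bool, what is visible of it) and "position" ([column, row] in pixels, amid what is visible of it).
The state is a dict: "clock": time; "q": joint angles; "joint_velocities": joint speeds; "joint_torque": joint torques, N m; "tcp_pos": TCP position; "tool_rot": TCP orientation; "wrist_force": force on the tool from outside, world axes, zero at the start; "torque": the same for the moment, N m; "opening": opening from 0.0 (shut) to 1.0 (fully open).
Only numpy, scipy, OpenCV 4.12 (cv2) and the standard library are available. Lean on these libraries where they do the work, as an engineer would, in place of code of your own. Each camera call takes 0.05 s, during which the arm holds its last target.

### The job

Get the board strip ready for probing: wind the hand crank of the hold-down clockwise until its rubber foot is firmly down on the board. Then twist the leaning telescopic probe's knurled grip anticlockwise to unlock it, slide the section down gently until the spring tip is pushed in about half its stroke against the board, twist it clockwise into the nearest notch until it is fully locked again, and let go. Do not drive the spring tip to its end, and do not push the board out of its rests or knock over the bottle and the cup standing beside.

Things in the scene. Friction and masses are not known exactly. Their poses are not given: they have to be found in the camera images.
- probe_fixture: Aluminium probing fixture; plate 150 x 240 x 12 mm. Origin on the worktop amid the board rests; y along the board, x across it away from the robot, z up. Board top at z = 26 mm. At y = +65 mm the hold-down: column behind the board (x 32 to 60 mm), head over it up to z = 101 mm, handwheel on top. At the -y end the leaning probe, carried by a round column at (47, -93) mm, up to z = 118 mm.
- rest_point (a point): Fixed point at (0, -50, 26) mm of the fixture, where the probe's axis meets the board's top. From here the axis leans 30 degrees from vertical, its upper end along the board towards the fixture's -y: it runs up along (0, -0.5, 0.866) in the fixture's axes. The fixed barrel (25 mm diameter; clamp round it 40 mm wide) spans 48 to 118 mm up this axis.
- handwheel (a joint): Hold-down handwheel (72 mm diameter, vertical axis). Radians, grows clockwise seen from above, lowering the quill 10 mm a turn. At 0 the foot is 10 mm above the board: it meets it at about 6.3 and, being rubber, is firm from about 6.6; end stop 8.7. Starts at 0 to 2.5. Turns with 0.06 N m of friction (about 2 N at the crank handle) and stays where it is left.
- wheel_centre (a point): Point on the handwheel's vertical axis, level with the top of its rim, 110 mm above the worktop.
- crank_grip (a point): Middle of the upright crank handle on the handwheel: a black sleeve, freely turning about its own vertical axis, 13 mm diameter, 40 mm high (20 mm above and below this point), 28 mm off the wheel's axis; its foot is 3 mm above the rim.
- quill: Steel quill of the hold-down, 14 mm diameter, sliding straight down without turning; rubber foot (18 mm diameter, 5 mm thick) at its lower end. Origin: centre of the foot's underside, over the board.
- section_twist (a joint): Twist lock: turn of the telescoping section about its leaning axis. Radians, grows anticlockwise seen from the grip's end. Locked below 0.35 (ribs inside engage notches; skips if forced with over 10 N), fully home at 0, where the white lines on grip and barrel meet; free above 0.75; end stops at -0.05 and 1.35. Starts at 0 to 0.1. Turns with 0.1 N m, more while a rib climbs into its notch.
- section_slide (a joint): How far the section is slid out of its barrel, m: 0 fully in, 0.056 fully out, growing downwards along the leaning axis. It can lock every 4 mm (0, 0.004, 0.008 ...; a ring is engraved every 4 mm); turned to lock in between it is drawn to the nearest notch. Starts within 0 to 0.014. Unlocked it drags with about 2 N, enough to carry its own weight.
- section_grip (a point): Centre of the knurled black grip at the section's upper end, on the leaning axis: 26 mm diameter, 34 mm long (17 mm either side along the axis); free space below it down to the barrel: 51 mm when fully in, less as it slides out. Fully in, this point is 186 mm up the axis from rest_point. Best taken from its end, in line with the axis.
- spring_tip (a joint): Brass spring tip (4 mm diameter) at the section's lower end: how far it is pushed in, m; 0 fully out, 0.010 fully in. Spring: 1 N to start it, then 0.6 N per mm, so 4 N half way. Its cartridge sits up to 4 mm deeper or shallower in the section from one start to the next, so the tip first meets the board somewhere between 36 and 44 mm of slide.
- board: Loose green board strip, 24 x 160 mm, 2 mm thick with parts up to 4 mm, lying along the fixture's y on two black rests (at y = +65 and -50 mm) with low side lips, 3 mm clear; a steel pin beyond each end. Origin at the centre of its underside.
- bottle: Amber dropper bottle standing loose on the worktop on the probe's side, 30 mm diameter, 104 mm high; origin at the centre of its foot.
- cup: Clear cup with swabs standing loose on the worktop on the hold-down's side, 51 mm diameter, 109 mm high; origin at the centre of its foot.
Mind the look-alikes: they are no part of the job. Leave any turquoise look-alike of the bottle alone.

How it is judged:
By the outcome, as a careful person would: the job done as asked, in the order asked, and still so for the second after the job is handed in, with the robot touching nothing.
It also fails if it takes over 64 s, if anything falls off the work surface, if the arm or the gripper's body presses on something with over 40 N, if the wrist force passes 120 N, or if a joint passes its speed limit or range.

## Working session

There is one attempt and no reset: what is moved stays moved. The work goes in short steps, Python scripts to look and compute and a shell command to move; the robot and the scene stay as the last step left them, time stands still between calls to the robot, and variables do not carry over. Pictures are saved under pics/ and viewed, and the job is handed in when it is done.

```bash
ls; mkdir -p pics; cat > h.py <<'E'
import numpy as np,cv2,json
from rig import env
def snap(n,f):
    p=env.capture(n); cv2.imwrite('pics/'+f,p['color'][:,:,::-1]); return p
E
python3 - <<'E'
from h import *
print(env.observe())
a=snap('side','s0.png');b=snap('top','t0.png')
for p in (a,b):
    print(p['camera_matrix'],p['R'],p['t'])
    for n in ['probe_fixture','handwheel','crank_grip','section_grip','quill','board','bottle','cup']:
        print(n,[(np.round(r['position']),round(r['score'],2)) for r in env.search_frame(p,n)])
E
```

```text
pics
{'clock': 0.0, 'q': array([ 1.04090944,  0.4777848 ,  0.02236104,  1.55640028, -0.01149241,
        1.10926991, -0.0831233 ]), 'joint_velocities': array([ 9.14348012e-05,  7.15022594e-04, -1.90514192e-04, -1.03712020e-05,
        5.60154672e-04,  2.66554545e-03,  3.23739450e-04]), 'joint_torque': array([-9.36020770e-04, -5.82854533e+01,  1.53378792e+00, -2.72609264e+01,
       -5.44031581e-02,  1.71137979e-02,  1.89107741e-04]), 'tcp_pos': array([ 276.07367372, -615.32220397,  213.51400088]), 'tool_rot': array([-3.07037115e+00, -6.57267943e-01,  7.89068078e-04]), 'wrist_force': array([-0.26112917, -0.96644178, -0.19772419]), 'torque': array([ 0.03303323, -0.01556667, -0.00909678]), 'opening': 1.000228161056163}
[[440.19524896   0.         274.22862256]
 [  0.         440.19524896 207.43304713]
 [  0.           0.           1.        ]] [[ 9.77939268e-01 -2.08887887e-01  7.99245684e-04]
 [-1.36759296e-01 -6.43141489e-01 -7.53436076e-01]
 [ 1.57897698e-01  7.36705420e-01 -6.57520677e-01]] [-463.45504838  242.03568575  802.52254747]
probe_fixture [(array([274., 266.]), 0.75), (arra
[... 390 characters left out ...]
 190.]), 0.49)]
[[546.93675336   0.         276.13706205]
 [  0.         546.93675336 217.1175371 ]
 [  0.           0.           1.        ]] [[-0.01809362 -0.99983184 -0.00298454]
 [-0.99732194  0.0182596  -0.07082048]
 [ 0.07086306  0.00169514 -0.99748461]] [  88.65181077  533.5776762  1246.5158482 ]
probe_fixture [(array([276., 244.]), 0.82)]
handwheel [(array([243., 235.]), 0.59)]
crank_grip [(array([242., 234.]), 0.69)]
section_grip [(array([336., 239.]), 0.76)]
quill [(array([351., 229.]), 0.58)]
board [(array([284., 240.]), 0.7)]
bottle [(array([360., 260.]), 0.62), (array([350., 229.]), 0.5), (array([337., 244.]), 0.46), (array([212., 220.]), 0.26)]
cup [(array([209., 219.]), 0.84)]
```

```bash
python3 - <<'E'
import cv2
a=cv2.imread('pics/s0.png');b=cv2.imread('pics/t0.png')
cv2.imwrite('pics/s0c.png',cv2.resize(a[140:380,170:390],None,fx=2.5,fy=2.5,interpolation=cv2.INTER_CUBIC)) 
cv2.imwrite('pics/t0c.png',cv2.resize(b[170:310,180:390],None,fx=3.8,fy=3.8,interpolation=cv2.INTER_CUBIC))
E
```

```text
(no output)
```

View pics/s0c.png

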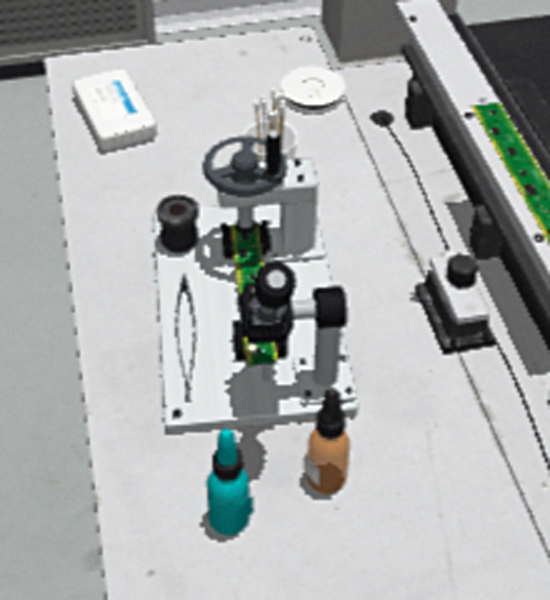

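View pics/t0c.png

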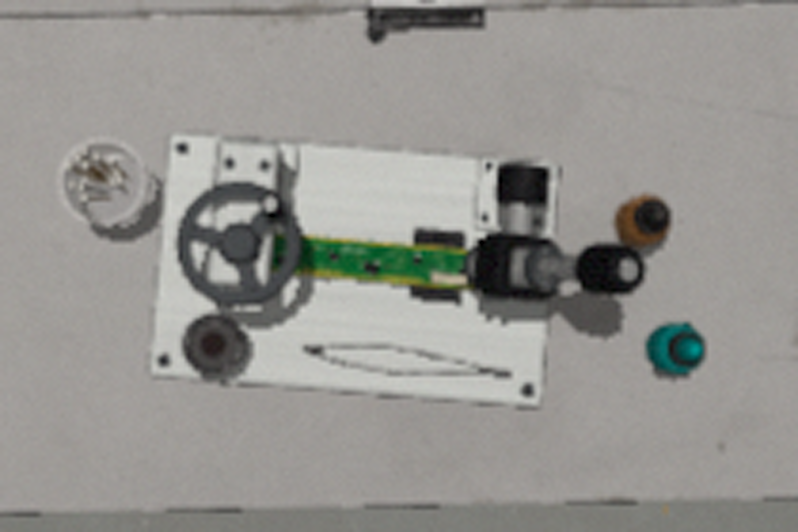

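View pics/t0.png

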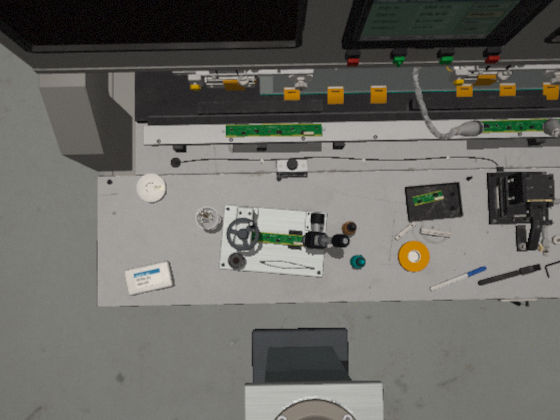

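View pics/s0.png

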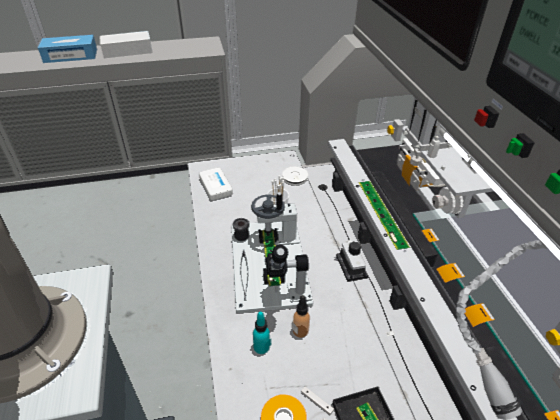

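The look-alikes are as follows:
- Bottles: amber at top px (351,228), turquoise at (358,262). The amber one is the bottle.
- Handwheel: grey wheel at (243,235), against the small dark spool at (237,260) and the white disc at (151,188).
- Probe grip: black knurled end at (338,241), against the black clamp at (316,240) and the column cap at (318,219).

Next I'll fit the fixture pose.

```bash
cat >> h.py <<'E'
def back(p,uv,z):
    K=p['camera_matrix'];R=p['R'];t=p['t']
    d=R.T@np.linalg.solve(K,[uv[0],uv[1],1]);c=-R.T@t
    return c+d*(z-c[2])/d[2]
def proj(p,X):
    Y=p['R']@np.asarray(X,float)+p['t'];y=p['camera_matrix']@Y;return y[:2]/y[2]
E
python3 - <<'E'
from h import *
b=env.capture('top');a=env.capture('side')
def c(u,v): return (180+u/3.8,170+v/3.8)
def s(u,v): return (170+u/2.5,140+v/2.5)
P=[back(b,c(*q),12)[:2] for q in [(170,134),(562,160),(541,407),(150,377)]]
for q in P: print(q.round(1))
print('sides',[np.linalg.norm(P[i]-P[(i+1)%4]).round(1) for i in range(4)],'c',np.mean(P,0))
print('wheel',back(b,c(240,244),108)[:2], 'side',back(a,s(245,163),108)[:2])
print('knob',back(b,c(272,204),153)[:2])
print('gripend',back(b,c(627,268),205)[:2],back(b,c(627,268),190)[:2])
print('amber',back(b,c(652,213),104)[:2],back(a,s(326,485),5)[:2])
print('turq',back(b,c(687,347),104)[:2])
print('cup',back(b,c(107,175),109)[:2])
print('spool',back(b,c(214,343),40)[:2])
print('panel edge',back(b,(290,170),0),back(b,(290,122),50))
E
```

```text
[565.5 198.2]
[545.1 -41.7]
[394.9 -25.2]
[417.3 212.1]
sides [np.float64(240.8), np.float64(151.1), np.float64(238.4), np.float64(148.9)] c [480.68180164  85.84026492]
wheel [493.30301507 150.21885009] side [493.00808775 152.24623059]
knob [512.91124779 129.69588792]
gripend [473.27538083 -55.94199923] [473.66353162 -57.79148185]
amber [506.79311375 -83.40583412] [502.22718532 -97.09931986]
turq [ 430.71975787 -101.04037294]
cup [533.68325993 224.87265913]
spool [437.38157695 170.77614279]
panel edge [647.46235542  44.18465193   0.        ] [750.20106101  43.25599951  50.        ]
```

```bash
python3 -m pendant '[[0.4,1,0.3,0,0,0.7],[0.4,1,0.3,0,0,0.7],[0.4,1,0.3,0,0,0.7],[0.4,1,0.3,0,0,0.7],[0.4,1,0.3,0,0,0.7],[0.4,1,0.3,0,0,0.7],[0.4,1,0.3,0,0,0.7],[0.4,1,0.3,0,0,0.7]]' 87 30
python3 -m pendant '[[0.3,1,0.2,0,0,0.7],[0.3,1,0.2,0,0,0.7],[0.3,1,0.2,0,0,0.7],[0.3,1,0.2,0,0,0.7],[0.3,1,0.2,0,0,0.7],[0.3,1,0.2,0,0,0.7],[0.3,1,0.2,0,0,0.7],[0.3,1,0.2,0,0,0.7]]'
python3 -m pendant '[[0.2,1,0.2,0,0,0.7],[0.2,1,0.2,0,0,0.7],[0.2,1,0.2,0,0,0.7],[0.2,1,0.2,0,0,0.7],[0.2,1,0.2,0,0,0.7],[0.2,1,0.2,0,0,0.7],[0.2,1,0.2,0,0,0.7],[0.2,1,0.2,0,0,0.7]]'
python3 - <<'E'
from h import *
s=env.observe();print(s['clock'],s['q'].round(2),s['tcp_pos'],s['tool_rot'])
p=snap('wrist','w1.png');print({k:(v if k!='color' else 0) for k,v in p.items()})
E
```

```text
clock: 1.67
tcp_pos: [356.6, -414.6, 275.0]
tool_rot: [2.819, 1.385, -0.0]
wrist_force: [0.6, 0.0, 0.5]
opening: 0.991
clock: 2.33
tcp_pos: [416.5, -213.9, 314.8]
tool_rot: [2.399, 2.028, -0.0]
wrist_force: [1.2, -0.3, -0.3]
opening: 0.99
clock: 3.0
tcp_pos: [456.0, -14.0, 354.8]
tool_rot: [1.837, 2.548, -0.0]
wrist_force: [0.3, 0.4, 0.2]
opening: 0.992
3.0 [ 0.46  0.03 -0.57  1.82  0.02  1.29  0.21] [456.02199248 -13.97339265 354.84543545] [ 1.83685318e+00  2.54826519e+00 -4.53932625e-04]
{'color': 0, 'camera_matrix': array([[318.97141331,   0.        , 279.12168995],
       [  0.        , 318.97141331, 204.57063074],
       [  0.        ,   0.        ,   1.        ]]), 'T_tool_cam': array([[-1.36709987e-03, -9.58985314e-01, -2.83452461e-01,
         7.77009146e+01],
       [ 9.99999041e-01, -1.37325797e-03, -1.76976151e-04,
        -7.43132131e-01],
       [-2.19535823e-04, -2.83452431e-01,  9.58986273e-01,
        -1.69672885e+02],
       [ 0.00000000e+00,  0.00000000e+00,  0.00000000e+00,
         1.00000000e+00]]), 'shot': 5}
```

View pics/w1.png

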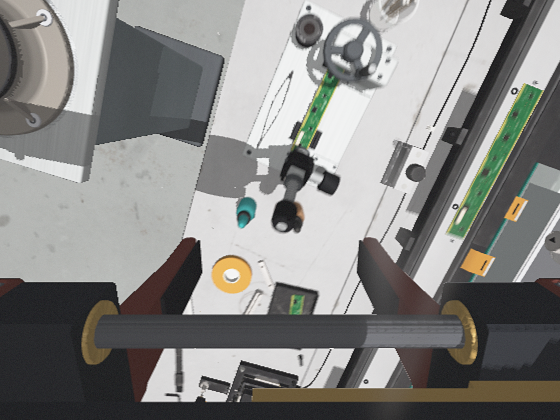

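```bash
python3 -m pendant '[[0.2,1,-0.3,0,0,0.5],[0.2,1,-0.3,0,0,0.5],[0.2,1,-0.3,0,0,0.5],[0,0.5,-0.3,0,0,0.5],[0,0,0,0,0,0],[0,0,0,0,0,0]]'
cat >> h.py <<'E'
from scipy.spatial.transform import Rotation as Ro
def wsnap(f):
    s=env.observe(); p=snap('wrist',f)
    Rw=Ro.from_rotvec(s['tool_rot']).as_matrix(); T=p['T_tool_cam']
    Rc=Rw@T[:3,:3]; c=s['tcp_pos']+Rw@T[:3,3]
    p['R']=Rc.T; p['t']=-Rc.T@c; return s,p
E
python3 - <<'E'
from h import *
s,p=wsnap('w2.png')
print(s['clock'],s['q'].round(2),s['tcp_pos'],s['tool_rot'])
for n in ['handwheel','crank_grip','section_grip','quill','bottle','cup']:
        print(n,[(np.round(r['position']),round(r['score'],2)) for r in env.search_frame(p,n)])
np.savez('w2.npz',camera_matrix=p['camera_matrix'],R=p['R'],t=p['t'])
i=cv2.imread('pics/w2.png');cv2.imwrite('pics/w2c.png',cv2.resize(i[:300,150:550],None,fx=2,fy=2,interpolation=cv2.INTER_CUBIC))
E
```

```text
clock: 3.55
tcp_pos: [470.8, 71.3, 324.1]
tool_rot: [-1.613, -2.695, 0.002]
wrist_force: [0.4, -0.4, 0.2]
opening: 0.987
3.55 [ 0.35  0.1  -0.67  1.83  0.07  1.24  0.15] [470.77171433  71.33178494 324.11185168] [-1.61271974e+00 -2.69526871e+00  1.92647420e-03]
handwheel [(array([330., 127.]), 0.97)]
crank_grip [(array([331., 125.]), 0.78)]
section_grip [(array([232., 278.]), 0.79), (array([233., 278.]), 0.31)]
quill []
bottle [(array([254., 269.]), 0.81), (array([206., 248.]), 0.61)]
cup [(array([383.,  82.]), 0.7)]
```

View pics/w2c.png

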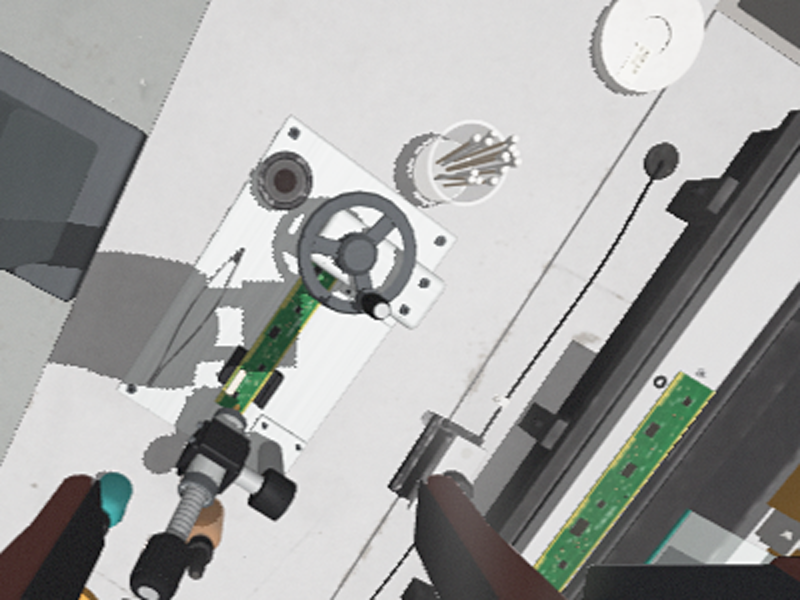

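```bash
python3 - <<'E'
from h import *
p=dict(np.load('w2.npz'))
c=lambda u,v:(150+u/2,v/2)
B=lambda u,v,z:back(p,c(u,v),z)[:2].round(1)
P=[B(457,237,12),B(290,116,12),B(120,388,12)];print(P,np.linalg.norm(P[0]-P[1]),np.linalg.norm(P[1]-P[2]), np.degrees(np.arctan2(*(P[1]-P[2]))))
print('wheel',B(356,252,110),B(356,252,105)); print('hub',B(357,254,115));
print('knob',B(379,310,153)); print('gripend',[B(147,589,z) for z in (205,195,185)])
print('cup',B(474,163,109))
print('board end',B(228,408,26))
E
```

```text
[array([566.2, 197.6]), array([419.6, 211.1]), array([397. , -21.9])] 147.22027713599783 234.09348559923663 5.540113976990745
wheel [491.8 150.8] [492.6 151. ]
hub [492.2 150. ]
knob [511.4 129.5]
gripend [array([468.5, -48. ]), array([469.7, -54.5]), array([470.9, -61. ])]
cup [525.8 224.3]
board end [477.4   7.3]
```

```bash
python3 -m pendant '[[0.4,0.5,-1,0,0,0],[0.4,0.6,-1,0,0,0],[0.4,0.6,-1,0,0,0],[0.43,0.63,-1,0,0,0],[0,0,-1,0,0,0],[0,0,-0.6,0,0,0],[0,0,0,0,0,0]]' 45
python3 - <<'E'
from h import *
s,p=wsnap('w3.png')
print(s['clock'],s['q'].round(2),s['tcp_pos'])
E
```

```text
clock: 4.48
tcp_pos: [510.2, 128.9, 181.2]
tool_rot: [-1.612, -2.691, 0.006]
wrist_force: [-0.4, -0.5, 0.3]
opening: 0.523
4.4833 [ 0.19  0.35 -0.67  1.9   0.26  0.98 -0.11] [510.16840219 128.864893   181.17879947]
```

View pics/w3.png

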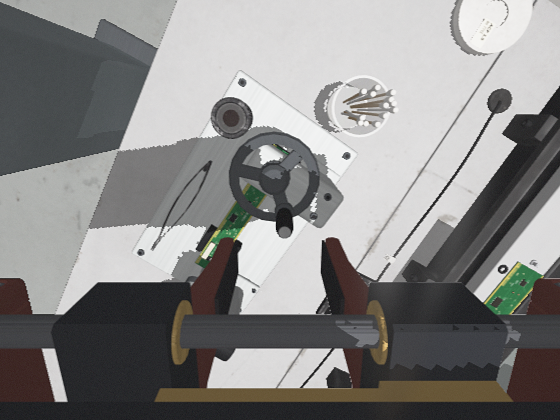

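```bash
python3 - <<'E'
from h import *
s,p=wsnap('w3b.png')
print(back(p,(284,230),153),back(p,(274.5,177),110),s['tcp_pos'])
E
python3 -m pendant '[[0.05,0.03,-0.8,0,0,0],[0,0,-0.97,0,0,0],[0,0,0,0,0,0]]' 45
python3 -m pendant '[[0,0,0,0,0,0],[0,0,0,0,0,0],[0,0,0,0,0,0],[0,0,0,0,0,0]]' 5 25
```

```text
[512.78541556 131.23251453 153.        ] [493.77575048 152.05610046 110.        ] [511.19663908 129.20160791 183.16428078]
clock: 4.83
tcp_pos: [512.3, 129.4, 138.6]
tool_rot: [-1.615, -2.693, 0.004]
wrist_force: [-0.9, -1.0, -0.4]
opening: 0.515
clock: 5.17
tcp_pos: [514.3, 130.9, 141.7]
tool_rot: [1.613, 2.693, 0.003]
wrist_force: [-0.0, 0.2, -0.1]
opening: 0.245
```

```bash
python3 -m pendant '[[0,0,0,0,0,0],[0,0,0,0,0,0],[0,0,0,0,0,0]]'
python3 - <<'E'
from h import *
for i in range(3):
  s,p=wsnap('w4.png');print(s['clock'],s['tcp_pos'],s['wrist_force'],s['opening'])
print(back(p,(274.5,177),110))
E
```

```text
clock: 5.42
tcp_pos: [513.6, 130.6, 140.9]
tool_rot: [1.614, 2.695, 0.0]
wrist_force: [-0.7, -1.5, 6.1]
opening: 0.122
5.4167 [513.61383111 130.63679633 140.94968355] [-0.74637118 -1.50302075  6.05082301] 0.12241645978218461
5.4667 [513.66222324 130.6406707  140.97524413] [-1.82946052 -1.10120882  6.16781746] 0.12510895508373876
5.5167 [513.6388965  130.63531704 140.97451343] [-1.79039623 -1.43612772  6.3927076 ] 0.1252329848773755
[492.96495195 161.41471824 110.        ]
```

View pics/w4.png

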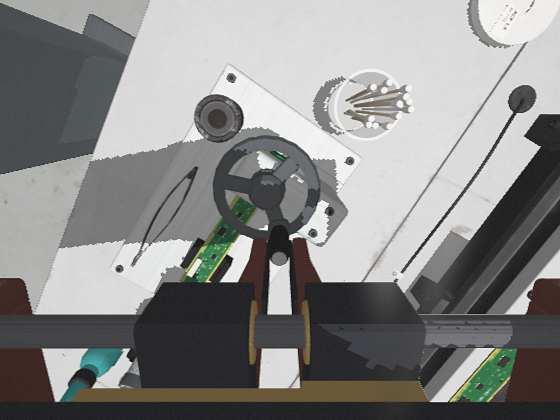

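```bash
python3 -m pendant '[[-0.32,-0.22,0,0,0,0],[-0.38,-0.1,0,0,0,0],[-0.39,0.03,0,0,0,0],[-0.35,0.16,0,0,0,0],[0,0,0,0,0,0]]'
python3 - <<'E'
from h import *
s=env.observe();d=s['tcp_pos'][:2]-[493.8,150.4];print(s['wrist_force'],s['q'].round(2),np.hypot(*d),np.degrees(np.arctan2(d[1],d[0])))
E
```

```text
clock: 5.98
tcp_pos: [477.3, 127.4, 141.0]
tool_rot: [1.613, 2.694, 0.001]
wrist_force: [-1.2, -0.4, 5.6]
opening: 0.127
[-1.19566076 -0.38522563  5.60582861] [ 0.18  0.35 -0.67  2.02  0.28  0.87 -0.16] 28.286159123604733 -125.76093493811403
```

```bash
python3 -m pendant '[[-0.28,0.28,0,0,0,0],[-0.17,0.35,0,0,0,0],[-0.03,0.39,0,0,0,0],[0.1,0.38,0,0,0,0],[0.22,0.32,0,0,0,0],[0.32,0.22,0,0,0,0],[0.38,0.1,0,0,0,0],[0,0,0,0,0,0]]'
python3 - <<'E'
from h import *
s=env.observe();d=s['tcp_pos'][:2]-[493.8,150.4];print(s['wrist_force'],s['q'].round(2),np.hypot(*d),np.degrees(np.arctan2(d[1],d[0])))
a=snap('side','s5.png')
i=cv2.imread('pics/s5.png');cv2.imwrite('pics/s5c.png',cv2.resize(i[180:280,220:340],None,fx=6,fy=6,interpolation=cv2.INTER_CUBIC))
E
```

```text
clock: 6.65
tcp_pos: [492.3, 178.4, 140.9]
tool_rot: [1.614, 2.694, -0.0]
wrist_force: [-0.2, -2.0, 9.0]
opening: 0.124
[-0.20681091 -2.0026995   9.00617651] [ 0.08  0.4  -0.67  1.95  0.31  0.9  -0.26] 28.059834668270728 93.01427041399675
```

View pics/s5c.png

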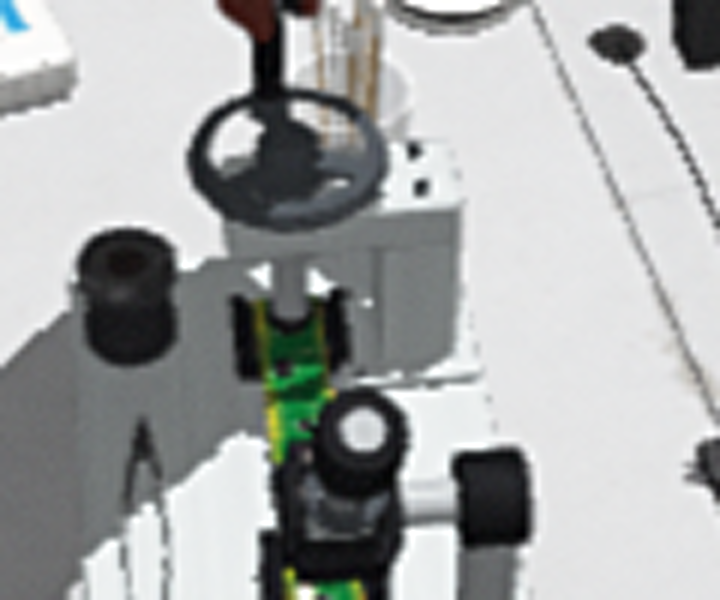

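```bash
python3 -m pendant '[[0.39,-0.05,0,0,0,0],[0.35,-0.18,0,0,0,0]]'
python3 -m pendant '[[0.26,-0.28,0,0,0,0]]'
python3 -m pendant '[[0.15,-0.36,0,0,0,0]]'
python3 -m pendant '[[0,0,0,0,0,0]]'
python3 - <<'E'
from h import *
s=env.observe();d=s['tcp_pos'][:2]-[493.8,150.4];print(s['wrist_force'],np.hypot(*d),np.degrees(np.arctan2(d[1],d[0])))
a=snap('side','s6.png')
i=cv2.imread('pics/s6.png');cv2.imwrite('pics/s6c.png',cv2.resize(i[180:280,220:340],None,fx=6,fy=6,interpolation=cv2.INTER_CUBIC))
E
```

```text
clock: 6.87
tcp_pos: [508.5, 174.1, 140.9]
tool_rot: [-1.611, -2.695, 0.0]
wrist_force: [-6.0, 0.6, 9.4]
opening: 0.125
clock: 6.95
tcp_pos: [515.6, 167.8, 140.9]
tool_rot: [-1.611, -2.695, -0.002]
wrist_force: [-3.7, 3.0, 7.3]
opening: 0.129
clock: 7.03
tcp_pos: [520.0, 159.4, 141.0]
tool_rot: [-1.611, -2.696, -0.005]
wrist_force: [-2.1, 5.9, 5.7]
opening: 0.122
clock: 7.12
tcp_pos: [520.8, 156.8, 140.9]
tool_rot: [1.616, 2.694, 0.003]
wrist_force: [-0.9, 0.0, 7.3]
opening: 0.119
[-9.38113706e-01  1.05457667e-03  7.30914762e+00] 27.76264914202449 13.277603462496304
```

View pics/s6c.png

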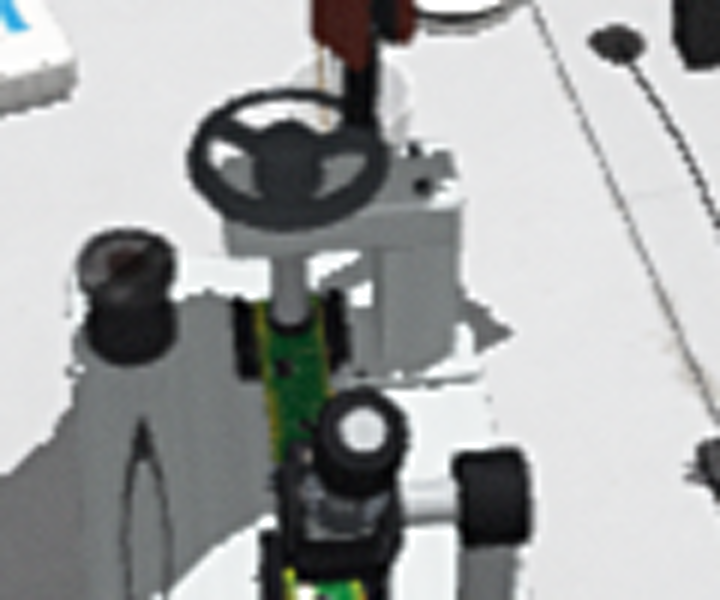

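```bash
python3 - <<'E'
from h import *
a=env.capture('side')
for dz in (0,2,4,6,10):
  pts=[]
  for x,y in [(493.5,150.8)]:
    for an in np.radians(range(0,360,10)):
      pts.append(proj(a,(x+9*np.cos(an),y+9*np.sin(an),26+dz)))
  pts=(np.array(pts)-[220,180])*6
  print(dz,pts.min(0).round(),pts.max(0).round())
# top wheel check
print((proj(a,(493.5,150.8,110))-[220,180])*6)
E
```

```text
0 [268. 305.] [316. 339.]
2 [268. 301.] [316. 335.]
4 [267. 297.] [316. 331.]
6 [267. 293.] [316. 327.]
10 [267. 285.] [316. 319.]
[290.16122115 149.31598894]
```

```bash
python3 -m pendant '[[0.02,-0.39,0,0,0,0],[-0.11,-0.37,0,0,0,0]]'
python3 -m pendant '[[-0.23,-0.31,0,0,0,0]]'
python3 -m pendant '[[-0.33,-0.21,0,0,0,0]]'
python3 -m pendant '[[0,0,0,0,0,0]]'
python3 - <<'E'
from h import *
s=env.observe();d=s['tcp_pos'][:2]-[493.8,150.4];print(s['wrist_force'],np.hypot(*d),np.degrees(np.arctan2(d[1],d[0])))
a=snap('side','s7.png')
i=cv2.imread('pics/s7.png');cv2.imwrite('pics/s7c.png',cv2.resize(i[200:260,240:310],None,fx=10,fy=10,interpolation=cv2.INTER_CUBIC))
E
```

```text
clock: 7.38
tcp_pos: [519.6, 140.3, 141.1]
tool_rot: [1.611, 2.695, 0.01]
wrist_force: [4.8, 6.0, 0.2]
opening: 0.125
clock: 7.47
tcp_pos: [514.7, 132.1, 141.2]
tool_rot: [1.612, 2.694, 0.012]
wrist_force: [8.3, 5.7, -3.3]
opening: 0.123
clock: 7.55
tcp_pos: [507.5, 126.2, 141.3]
tool_rot: [1.612, 2.691, 0.013]
wrist_force: [12.1, 4.2, -6.0]
opening: 0.122
clock: 7.63
tcp_pos: [505.9, 125.2, 141.2]
tool_rot: [1.613, 2.692, 0.009]
wrist_force: [6.9, 1.6, -1.3]
opening: 0.121
[ 6.89701695  1.58709992 -1.34979399] 27.93598608399278 -64.29122596182351
```

View pics/s7c.png

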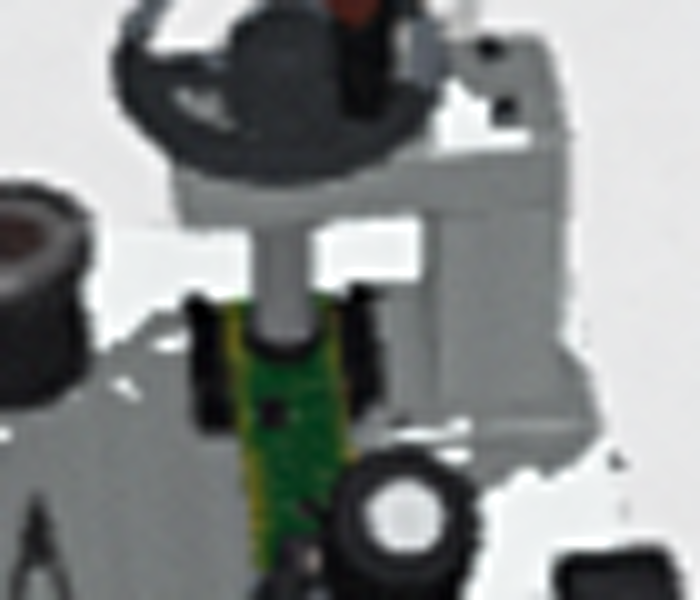

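```bash
python3 -m pendant '[[-0.37,-0.1,0,0,0,0]]'
python3 -m pendant '[[0,0,0,0,0,0],[0,0,0,0,0,0]]'
python3 - <<'E'
from h import *
s=env.observe();d=s['tcp_pos'][:2]-[493.8,150.4];print(s['wrist_force'],np.hypot(*d),np.degrees(np.arctan2(d[1],d[0])))
E
```

```text
clock: 7.77
tcp_pos: [499.5, 123.1, 141.3]
tool_rot: [1.612, 2.69, 0.013]
wrist_force: [16.2, 2.4, -7.4]
opening: 0.12
clock: 7.93
tcp_pos: [497.7, 122.6, 141.2]
tool_rot: [1.612, 2.691, 0.009]
wrist_force: [8.3, 1.8, -2.9]
opening: 0.121
[ 8.33866456  1.76018835 -2.93948664] 28.051585562287343 -81.94950748818356
```

```bash
python3 -m pendant '[[0,0,0,0,0,0],[0,0,0,0,0,0],[0,0,0,0,0,0],[0,0,0.3,0,0,0],[0,0,1,0,0,0],[0,0,1,0,0,0],[0,0,1,0,0,0],[0,0,1,0,0,0]]' 60
python3 -m pendant '[[0,0,1,0,0,-1],[-0.1,-1,1,0,0,-1],[-0.1,-1,0.3,0.5,0,-1],[-0.1,-1,0,1,-0.1,-1],[-0.1,-1,0,1,-0.1,-1],[-0.1,-1,0,1,-0.1,-1],[-0.1,-1,0,1,-0.1,0],[-0.1,-1,0,1,-0.1,0]]' 60
python3 - <<'E'
from h import *
s,p=wsnap('w6.png');print(s['clock'],s['q'].round(2),s['tcp_pos'],s['tool_rot'])
a=snap('side','s8.png')
E
```

```text
clock: 8.6
tcp_pos: [493.4, 122.0, 248.5]
tool_rot: [-1.613, -2.694, 0.001]
wrist_force: [1.2, 0.1, -0.5]
opening: 0.67
clock: 9.27
tcp_pos: [476.1, -54.1, 306.1]
tool_rot: [-2.025, -1.949, -0.57]
wrist_force: [1.1, -0.1, -0.7]
opening: 0.683
9.2667 [ 0.74  0.16 -0.46  1.89 -0.45  1.19  0.42] [476.1315097  -54.11836908 306.10303111] [-2.02467976 -1.94909544 -0.57014805]
```

View pics/w6.png

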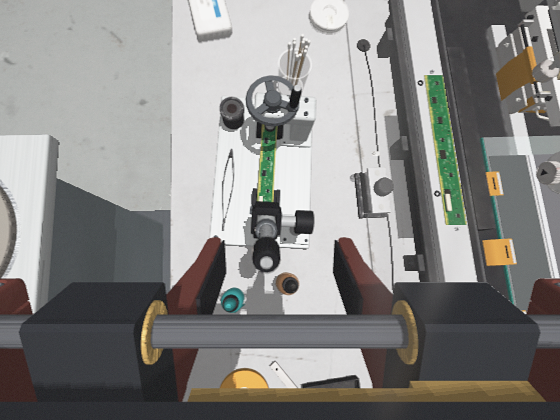

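View pics/s8.png

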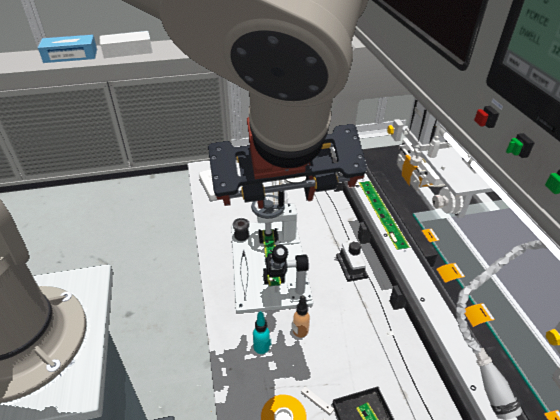

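```bash
python3 - <<'E'
from h import *
i=cv2.imread('pics/w6.png');cv2.imwrite('pics/w6c.png',cv2.resize(i[60:290,200:330],None,fx=4.4,fy=2.6*1,interpolation=cv2.INTER_CUBIC) if 0 else cv2.resize(i[60:290,190:340],None,fx=2.6,fy=2.6,interpolation=cv2.INTER_CUBIC))
s,p=wsnap('w6b.png')
np.savez('w6.npz',camera_matrix=p['camera_matrix'],R=p['R'],t=p['t'])
s=env.observe();print(s['tcp_pos'])
for an in (-82,-40,-10,20,60): 
  q=np.radians(an);print(an,proj(p,(493.8+28*np.cos(q),150.4+28*np.sin(q),153)))
print(proj(p,(493.8,150.4,110)))
for s_ in (203,199,195,191): print(s_,proj(p,np.array([483.2,35.9,26])+s_*np.array([-.046,-.498,.866])))
E
```

```text
[475.81955929 -57.06002933 303.81935514]
-82 [278.98573119  94.34241027]
-40 [293.43804211  86.23984506]
-10 [297.75087827  75.87011787]
20 [295.704599    64.79650178]
60 [284.42083939  53.86353211]
[272.27079281  92.30377144]
203 [270.720023   260.16677268]
199 [270.61724058 257.97899563]
195 [270.51712725 255.84803175]
191 [270.41958039 253.77169637]
```

View pics/w6c.png

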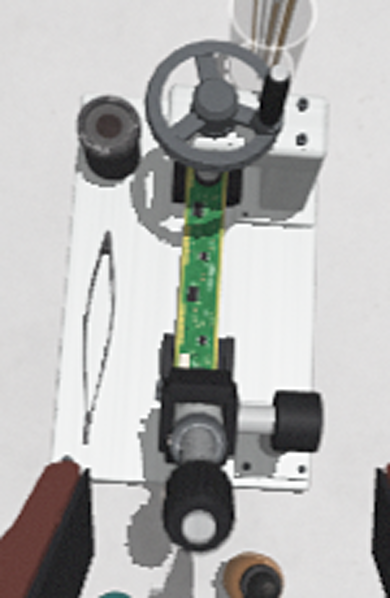

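```bash
python3 - <<'E'
from h import *
i=cv2.imread('pics/s8.png')[200:260,240:310]; j=cv2.imread('pics/s7.png')[200:260,240:310]
a=snap('side','s9.png')
k=cv2.imread('pics/s9.png')[200:260,240:310]
cv2.imwrite('pics/s8c.png',cv2.resize(np.hstack([j,k]),None,fx=5.7,fy=5.7,interpolation=cv2.INTER_CUBIC))
s,p=wsnap('w7.png');np.savez('w7.npz',camera_matrix=p['camera_matrix'],R=p['R'],t=p['t']);print(s['tcp_pos'],s['clock'])
E
```

```text
[476.17276578 -54.23148673 304.50081251] 9.4667
```

View pics/s8c.png

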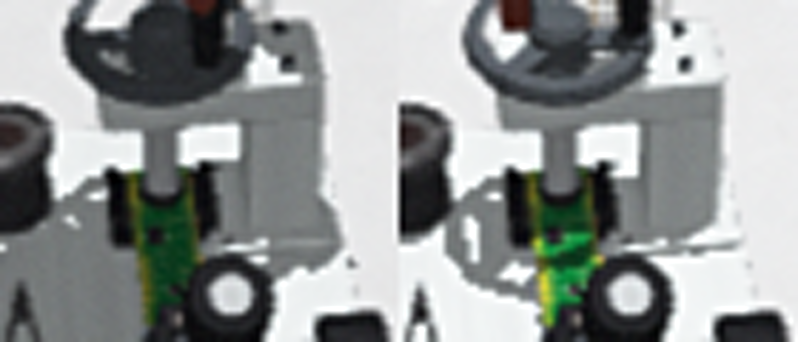

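View pics/w7.png

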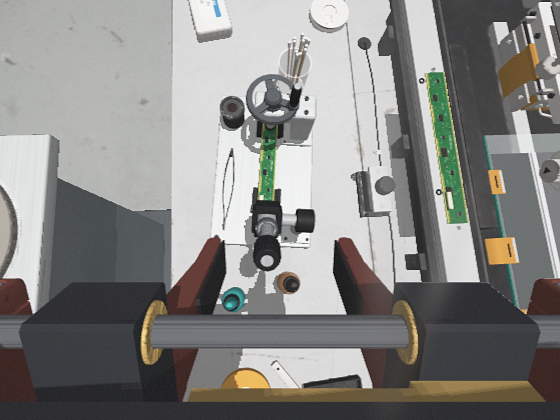

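```bash
python3 - <<'E'
from h import *
p=dict(np.load('w7.npz'))
i=cv2.imread('pics/w7.png');cv2.imwrite('pics/w7c.png',cv2.resize(i[60:130,235:315],None,fx=8,fy=8,interpolation=cv2.INTER_CUBIC))
print(proj(p,(493.8,150.4,110)),back(p,(272,99),110),back(p,(298,88),153))
E
```

```text
[273.30033747  97.32325809] [491.97714547 148.07290882 110.        ] [519.71647565 137.52422772 153.        ]
```

View pics/w7c.png

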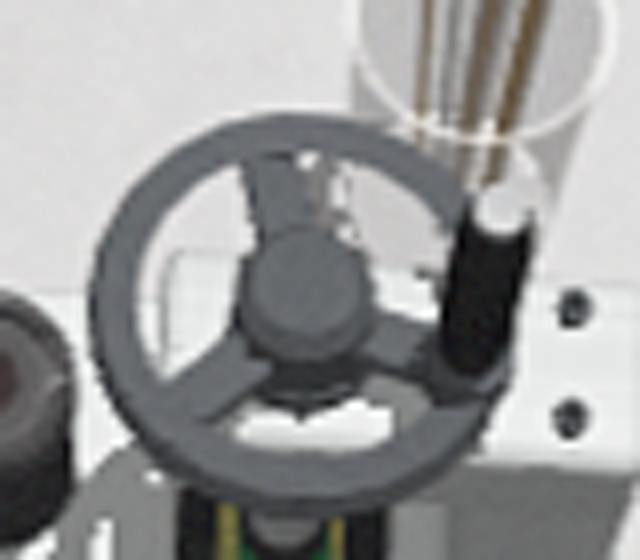

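```bash
python3 -m pendant '[[0.22,0.97,0,-1,0.1,0],[0.22,0.97,0,-1,0.1,0],[0.22,0.97,0,-1,0.1,0],[0.22,0.97,0,-1,0.1,0],[0.22,0.97,-0.6,-1,0.1,0],[0.22,0.97,-0.6,-0.5,0,0],[0.22,0.97,-0.6,0,0,0],[0.21,0.99,-0.6,0,0,0]]' 45
python3 -m pendant '[[0,0,-0.5,0,0,0],[0,0,0,0,0,0]]'
python3 - <<'E'
from h import *
s,p=wsnap('w8.png');print(s['clock'],s['q'].round(2),s['tcp_pos'],s['tool_rot'])
print(back(p,(279,230),153))
np.savez('w8.npz',camera_matrix=p['camera_matrix'],R=p['R'],t=p['t'])
E
```

```text
clock: 10.18
tcp_pos: [519.5, 146.9, 245.5]
tool_rot: [2.215, 2.171, 0.046]
wrist_force: [0.1, -0.6, 0.6]
opening: 0.513
clock: 10.35
tcp_pos: [518.0, 144.6, 230.6]
tool_rot: [2.218, 2.174, 0.039]
wrist_force: [-0.4, -1.4, -1.3]
opening: 0.51
10.35 [ 0.15  0.28 -0.66  1.86  0.23  1.03 -0.62] [517.98887172 144.56798103 230.56408054] [2.21799246 2.17361574 0.03865914]
[520.09675424 126.31939497 153.        ]
```

View pics/w8.png

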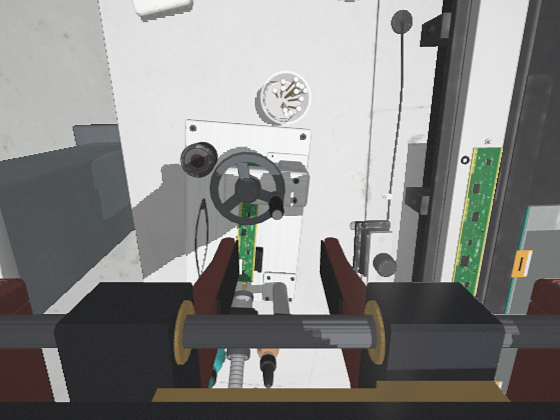

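```bash
python3 - <<'E'
from h import *
p=dict(np.load('w8.npz'))
a=back(p,(277,214),153);b=back(p,(248,187),110);print(a,b,a-b,np.degrees(np.arctan2((a-b)[1],(a-b)[0])))
s=env.observe();print(s['tcp_pos'],Ro.from_rotvec(s['tool_rot']).as_matrix()[:,2])
E
```

```text
[518.76584262 140.3514249  153.        ] [493.6756711  153.29644584 110.        ] [ 25.09017152 -12.94502094  43.        ] -27.2910152057202
[518.88865093 142.85791484 231.84532304] [ 0.04428644 -0.00877052 -0.99898037]
```

```bash
python3 -m pendant '[[0.02,-0.08,-0.9,0.1,0.5,0],[0,-0.07,-0.9,0,0,0],[0,0,-0.9,0,0,0],[0,0,-0.9,0,0,0],[0,0,0,0,0,0],[0,0,0,0,0,0]]' 45
python3 -m pendant '[[0,0,0,0,0,0],[0,0,0,0,0,0],[0,0,0,0,0,0],[0,0,0,0,0,0],[0,0,0,0,0,0],[0,0,0,0,0,0],[0,0,0,0,0,0]]' 5 25
python3 - <<'E'
from h import *
s=env.observe();d=s['tcp_pos'][:2]-[493.8,150.4];print(s['wrist_force'],np.hypot(*d),np.degrees(np.arctan2(d[1],d[0])))
E
```

```text
clock: 10.9
tcp_pos: [520.7, 136.9, 143.2]
tool_rot: [2.251, 2.189, 0.002]
wrist_force: [-0.4, 0.2, 1.0]
opening: 0.514
clock: 11.48
tcp_pos: [520.1, 138.5, 143.2]
tool_rot: [2.25, 2.191, 0.003]
wrist_force: [-4.3, 1.2, 5.4]
opening: 0.117
[-4.33483549  1.17843405  5.37602425] 28.85481825405314 -24.277407492867887
```

```bash
cat > f.py <<'E'
from h import *
for i in range(2):
  s=env.observe();d=s['tcp_pos'][:2]-[493.8,150.4];r=np.hypot(*d);a=np.degrees(np.arctan2(d[1],d[0]))
  f=s['wrist_force'];t=np.array([d[1],-d[0]])/r
  print(round(s['clock'],2),'r',r.round(2),'ang',a.round(1),'Ft(cw)',(f[:2]@t).round(2),'Fr',(f[:2]@d/r).round(2)); 
  if i==0: env.capture('side')
E
python3 f.py
python3 -m pendant '[[-0.1,-0.17,0,0,0,0],[0,0,0,0,0,0]]'; python3 f.py
python3 -m pendant '[[-0.12,-0.15,0,0,0,0],[0,0,0,0,0,0]]'; python3 f.py
python3 -m pendant '[[-0.15,-0.13,0,0,0,0],[0,0,0,0,0,0]]'; python3 f.py
```

```text
11.48 r 28.85 ang -24.3 Ft(cw) 0.71 Fr -4.44
11.53 r 28.88 ang -24.2 Ft(cw) 1.11 Fr -3.29
clock: 11.7
tcp_pos: [518.6, 135.0, 143.3]
tool_rot: [2.25, 2.191, 0.008]
wrist_force: [-0.9, 4.6, 3.2]
opening: 0.113
11.7 r 29.23 ang -31.8 Ft(cw) -3.39 Fr -3.16
11.75 r 29.23 ang -31.8 Ft(cw) -2.98 Fr -3.61
clock: 11.92
tcp_pos: [516.3, 131.0, 143.3]
tool_rot: [2.25, 2.19, 0.009]
wrist_force: [1.3, 5.9, 0.6]
opening: 0.113
11.92 r 29.71 ang -40.7 Ft(cw) -5.36 Fr -2.83
11.97 r 29.66 ang -40.6 Ft(cw) -4.3 Fr -2.2
clock: 12.13
tcp_pos: [513.3, 127.7, 143.4]
tool_rot: [2.249, 2.189, 0.011]
wrist_force: [4.3, 4.1, -0.6]
opening: 0.115
12.13 r 29.99 ang -49.3 Ft(cw) -5.9 Fr -0.3
12.18 r 30.03 ang -49.3 Ft(cw) -6.33 Fr -1.29
```

```bash
python3 -m pendant '[[0,0,0,0,0,0],[0,0,0,0,0,0],[0,0,0,0,0,0]]'; python3 f.py
python3 -m pendant '[[0.08,0.06,0,0,0,0],[0,0,0,0,0,0]]'; python3 f.py
python3 -m pendant '[[0.07,0.07,0,0,0,0],[0,0,0,0,0,0]]'; python3 f.py
```

```text
clock: 12.43
tcp_pos: [513.4, 127.7, 143.4]
tool_rot: [2.249, 2.189, 0.01]
wrist_force: [3.5, 4.9, 0.1]
opening: 0.114
12.43 r 30.02 ang -49.2 Ft(cw) -5.8 Fr -1.44
12.48 r 30.03 ang -49.2 Ft(cw) -5.0 Fr -0.34
clock: 12.65
tcp_pos: [514.6, 128.9, 143.3]
tool_rot: [2.25, 2.19, 0.007]
wrist_force: [1.6, 2.8, 3.7]
opening: 0.115
12.65 r 29.92 ang -46.0 Ft(cw) -3.14 Fr -0.89
12.7 r 29.96 ang -46.1 Ft(cw) -4.54 Fr -1.82
clock: 12.87
tcp_pos: [515.8, 130.3, 143.2]
tool_rot: [2.25, 2.19, 0.005]
wrist_force: [0.5, 3.2, 5.8]
opening: 0.119
12.87 r 29.77 ang -42.4 Ft(cw) -2.65 Fr -1.78
12.92 r 29.78 ang -42.4 Ft(cw) -2.4 Fr -1.49
```

```bash
python3 -m pendant '[[0.07,0.08,0,0,0,0],[0,0,0,0,0,0]]'; python3 f.py
python3 -m pendant '[[0.06,0.08,0,0,0,0],[0,0,0,0,0,0]]'; python3 f.py
python3 -m pendant '[[0.05,0.08,0,0,0,0],[0,0,0,0,0,0]]'; python3 f.py
```

```text
clock: 13.08
tcp_pos: [517.2, 132.3, 143.2]
tool_rot: [2.25, 2.19, 0.004]
wrist_force: [0.6, 1.6, 7.3]
opening: 0.114
13.08 r 29.58 ang -37.8 Ft(cw) -1.65 Fr -0.5
13.13 r 29.55 ang -37.8 Ft(cw) -1.98 Fr -2.74
clock: 13.3
tcp_pos: [518.3, 134.2, 143.1]
tool_rot: [2.25, 2.19, 0.003]
wrist_force: [-2.2, 2.6, 8.0]
opening: 0.12
13.3 r 29.4 ang -33.5 Ft(cw) -0.97 Fr -3.31
13.35 r 29.37 ang -33.6 Ft(cw) -1.34 Fr -2.88
clock: 13.52
tcp_pos: [519.2, 136.0, 143.1]
tool_rot: [2.25, 2.19, 0.001]
wrist_force: [-3.7, 1.6, 9.0]
opening: 0.118
13.52 r 29.19 ang -29.6 Ft(cw) 0.43 Fr -3.98
13.57 r 29.18 ang -29.6 Ft(cw) -0.71 Fr -2.79
```

```bash
python3 -m pendant '[[-0.08,-0.11,0,0,0,0],[-0.09,-0.1,0,0,0,0],[0,0,0,0,0,0],[0,0,0,0,0,0]]'; python3 f.py
python3 -c "
from h import *
s,p=wsnap('g1.png');print(s['tcp_pos'])"
python3 -m pendant '[[0,0,0,0,0,0],[0,0,0,0,0,0],[0,0,0,0,0,0],[0,0,0,0,0,0]]' 30; python3 f.py
python3 -c "
from h import *
s,p=wsnap('g2.png');print(s['tcp_pos'])
i=cv2.imread('pics/g1.png');j=cv2.imread('pics/g2.png')
cv2.imwrite('pics/g12.png',cv2.resize(np.hstack([i[130:330,180:380],j[130:330,180:380]]),None,fx=2,fy=2,interpolation=cv2.INTER_CUBIC))"
```

```text
clock: 13.9
tcp_pos: [516.4, 131.3, 143.2]
tool_rot: [2.25, 2.19, 0.007]
wrist_force: [2.4, 3.7, 4.0]
opening: 0.115
13.9 r 29.62 ang -40.2 Ft(cw) -4.4 Fr -0.53
13.95 r 29.59 ang -40.2 Ft(cw) -5.15 Fr -1.86
[516.3835209  131.28341711 143.24828715]
clock: 14.33
tcp_pos: [514.6, 129.3, 141.9]
tool_rot: [2.251, 2.189, -0.001]
wrist_force: [-0.5, -0.2, -0.6]
opening: 0.334
14.33 r 29.61 ang -45.3 Ft(cw) 0.48 Fr -0.16
14.38 r 29.55 ang -44.8 Ft(cw) 0.37 Fr -0.38
[514.77302148 129.58831476 142.00262836]
```

View pics/g12.png

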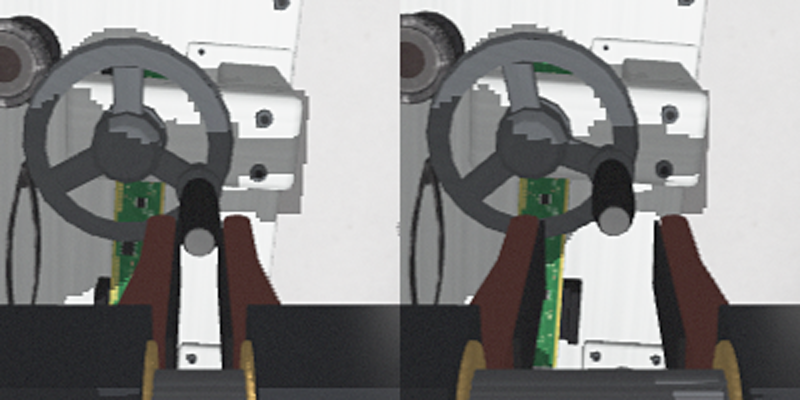

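```bash
python3 - <<'E'
from h import *
s,p=wsnap('g3.png')
# project crank foot at z=113 for angles, plus centre
for an in (-15,-20,-25,-30,-35,-40):
  q=np.radians(an);print(an,[(proj(p,(493.8+28*np.cos(q),150.4+28*np.sin(q),z))).round(1) for z in (113,153)])
print('hub',proj(p,(493.8,150.4,112)))
i=cv2.imread('pics/g3.png');cv2.imwrite('pics/g3c.png',cv2.resize(i[130:260,180:310],None,fx=4.6,fy=4.6,interpolation=cv2.INTER_CUBIC))
E
```

```text
-15 [array([288.5, 212.2]), array([290.8, 235.2])]
-20 [array([287.5, 215.6]), array([289.5, 239.3])]
-25 [array([286.1, 218.9]), array([287.8, 243.2])]
-30 [array([284.5, 222.1]), array([285.8, 247. ])]
-35 [array([282.6, 225.1]), array([283.5, 250.5])]
-40 [array([280.4, 227.9]), array([280.9, 253.9])]
hub [246.7567683  202.35177218]
```

View pics/g3c.png

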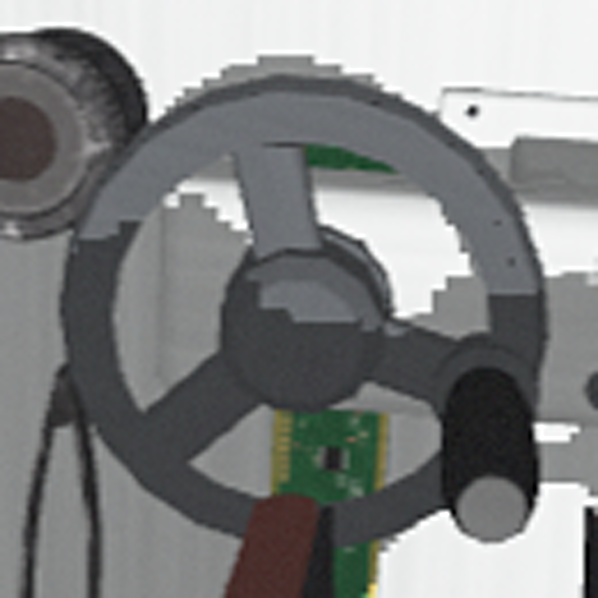

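```bash
python3 -m pendant '[[0.17,0.34,0,0,0,0],[0,0,0,0,0,0]]'
python3 -m pendant '[[0,0,0,0,0,0],[0,0,0,0,0,0],[0,0,0,0,0,0],[0,0,0,0,0,0],[0,0,0,0,0,0]]' 5 10; python3 f.py
```

```text
clock: 14.65
tcp_pos: [520.5, 140.8, 142.9]
tool_rot: [2.25, 2.191, 0.006]
wrist_force: [-0.6, 0.8, 0.8]
opening: 0.344
clock: 15.07
tcp_pos: [519.5, 139.2, 142.7]
tool_rot: [2.25, 2.19, 0.003]
wrist_force: [-0.6, 1.3, 1.1]
opening: 0.13
15.07 r 27.99 ang -23.5 Ft(cw) -0.98 Fr -1.07
15.12 r 28.03 ang -23.6 Ft(cw) -0.22 Fr -0.74
```

```bash
python3 -m pendant '[[-0.09,-0.17,0,0,0,0],[-0.12,-0.16,0,0,0,0],[0,0,0,0,0,0],[0,0,0,0,0,0]]'; python3 f.py
python3 -m pendant '[[0.1,0.12,0,0,0,0],[0,0,0,0,0,0],[0,0,0,0,0,0]]'; python3 f.py
python3 -m pendant '[[0.05,0.07,0,0,0,0],[0,0,0,0,0,0],[0,0,0,0,0,0]]'; python3 f.py
```

```text
clock: 15.45
tcp_pos: [515.2, 131.8, 142.8]
tool_rot: [2.25, 2.19, 0.009]
wrist_force: [2.5, 4.0, -5.0]
opening: 0.132
15.45 r 28.35 ang -40.9 Ft(cw) -4.71 Fr -0.72
15.5 r 28.38 ang -41.0 Ft(cw) -4.56 Fr -0.23
clock: 15.75
tcp_pos: [517.0, 134.3, 142.7]
tool_rot: [2.25, 2.19, 0.004]
wrist_force: [0.3, 3.0, -1.8]
opening: 0.131
15.75 r 28.3 ang -34.8 Ft(cw) -2.6 Fr -1.43
15.8 r 28.27 ang -34.8 Ft(cw) -3.31 Fr -1.96
clock: 16.05
tcp_pos: [518.0, 135.7, 142.7]
tool_rot: [2.25, 2.19, 0.003]
wrist_force: [-1.4, 3.6, -0.4]
opening: 0.133
16.05 r 28.32 ang -31.2 Ft(cw) -2.36 Fr -3.05
16.1 r 28.34 ang -31.2 Ft(cw) -0.47 Fr -2.73
```

```bash
python3 -m pendant '[[0.03,0.05,0,0,0,0],[0,0,0,0,0,0],[0,0,0,0,0,0]]'; python3 f.py
python3 -m pendant '[[0,0,0,0,0,0],[0,0,0,0,0,0],[0,0,0,0,0,0],[0,0,0,0,0,0]]' 30; python3 f.py
python3 - <<'E'
from h import *
s,p=wsnap('g4.png')
for an in (-20,-25,-30,-35):
  q=np.radians(an);print(an,[(proj(p,(493.8+28*np.cos(q),150.4+28*np.sin(q),z))).round(1) for z in (113,153)])
print('c',proj(p,(493.8,150.4,107)))
i=cv2.imread('pics/g4.png');cv2.imwrite('pics/g4c.png',cv2.resize(i[130:260,180:310],None,fx=4.6,fy=4.6,interpolation=cv2.INTER_CUBIC))
E
```

```text
clock: 16.35
tcp_pos: [518.7, 136.9, 142.6]
tool_rot: [2.25, 2.19, 0.003]
wrist_force: [-3.4, 2.3, 0.7]
opening: 0.134
16.35 r 28.32 ang -28.4 Ft(cw) -0.36 Fr -4.09
16.4 r 28.36 ang -28.4 Ft(cw) -0.17 Fr -3.58
clock: 16.73
tcp_pos: [519.7, 136.3, 142.8]
tool_rot: [2.251, 2.188, 0.005]
wrist_force: [0.0, -0.9, -0.5]
opening: 0.336
16.73 r 29.5 ang -28.5 Ft(cw) 0.75 Fr 0.46
16.78 r 29.36 ang -28.4 Ft(cw) -0.41 Fr 0.59
-20 [array([280.6, 224.9]), array([281.2, 250.2])]
-25 [array([279.3, 228.1]), array([279.6, 254.1])]
-30 [array([277.7, 231.2]), array([277.7, 257.7])]
-35 [array([275.8, 234.2]), array([275.4, 261.2])]
c [241.14034344 209.64092607]
```

View pics/g4c.png

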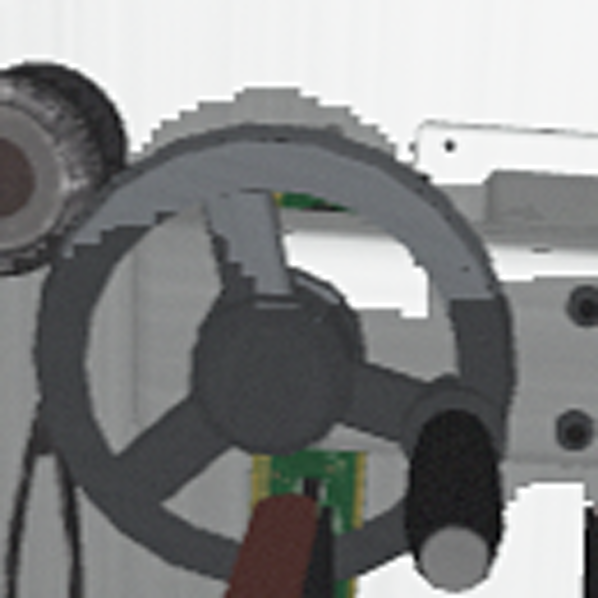

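```bash
python3 -m pendant '[[0,0,0.5,0,0,0],[0,0,1,0,0,0],[0,0,1,0,0,0],[0,0,1,0,0,0],[-0.2,-1,1,0,0,0],[-0.2,-1,1,1,-0.09,0],[-0.2,-1,0.5,1,-0.09,0],[-0.2,-1,0,1,-0.09,0]]' 60
python3 -m pendant '[[-0.2,-1,0,1,-0.09,0],[-0.2,-1,0,1,-0.09,0],[-0.2,-1,0,1,-0.09,0],[-0.2,-1,0,0,0,0],[-0.2,-1,-0.4,0,0,0],[-0.16,-0.64,-0.4,0,0,0],[0,0,0,0,0,0],[0,0,0,0,0,0]]' 60
python3 - <<'E'
from h import *
s,p=wsnap('w9.png');print(s['clock'],s['q'].round(2),s['tcp_pos'],Ro.from_rotvec(s['tool_rot']).as_matrix())
np.savez('w9.npz',camera_matrix=p['camera_matrix'],R=p['R'],t=p['t'])
E
```

```text
clock: 17.5
tcp_pos: [501.4, 37.2, 297.9]
tool_rot: [-2.119, -2.068, -0.315]
wrist_force: [0.7, -0.2, 0.0]
opening: 0.68
clock: 18.17
tcp_pos: [470.1, -104.4, 273.2]
tool_rot: [-1.97, -1.913, -0.565]
wrist_force: [-0.1, 0.7, 0.1]
opening: 0.684
18.1667 [ 0.87  0.27 -0.52  1.86 -0.4   1.22  0.5 ] [ 470.13005594 -104.43938947  273.17617803] [[ 0.01634719  0.99868017  0.04868971]
 [ 0.86474619 -0.03856728  0.50072607]
 [ 0.50194303  0.03391878 -0.86423533]]
```

View pics/w9.png

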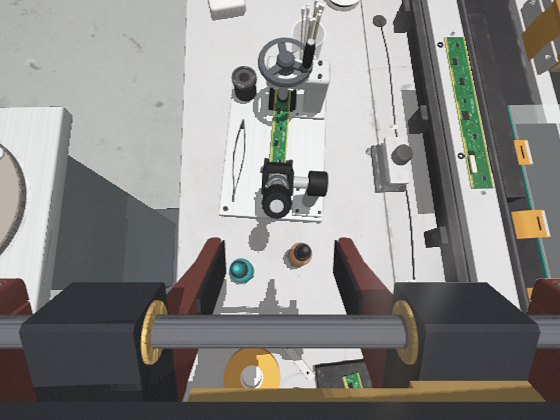

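```bash
python3 - <<'E'
from h import *
p=dict(np.load('w9.npz'))
i=cv2.imread('pics/w9.png');cv2.imwrite('pics/w9c.png',cv2.resize(i[150:230,230:340],None,fx=7,fy=7,interpolation=cv2.INTER_CUBIC))
u=np.array([-.046,-.498,.866]);r=np.array([483.2,35.9,26])
for s in (203,199,195,191,187,118,48): print(s,proj(p,r+s*u).round(1))
print('wheel',proj(p,(493.8,150.4,107)))
o=np.array([487.8,85.7,0]);xf=np.array([.996,-.092,0]);yf=np.array([.092,.996,0])
print('column top',proj(p,o+47*xf-93*yf+[0,0,118]))
E
```

```text
203 [279.5 210.1]
199 [279.5 208.6]
195 [279.5 207.3]
191 [279.5 205.9]
187 [279.4 204.6]
118 [279.1 186.7]
48 [278.9 174.5]
wheel [285.69060331  61.16058554]
column top [321.1670322  178.29947478]
```

View pics/w9c.png

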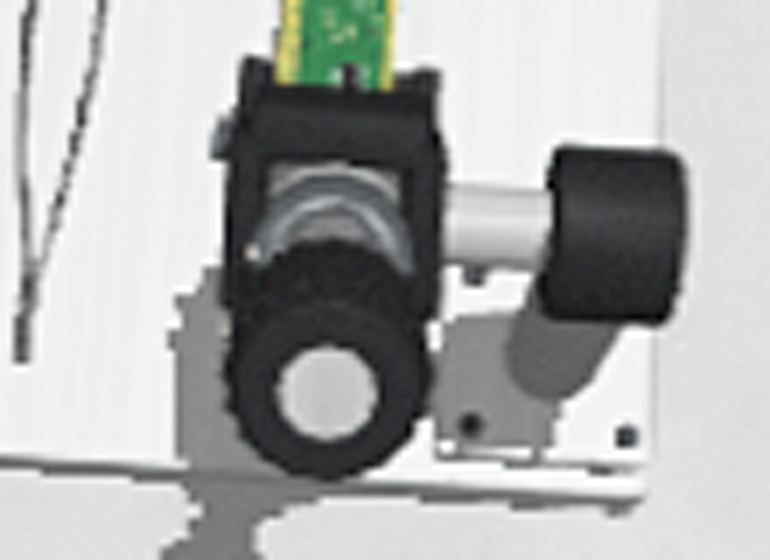

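```bash
python3 -m pendant '[[0.02,0.34,-0.61,0,0,0],[0.02,0.34,-0.61,0,0,0],[0.02,0.34,-0.61,0,0,0],[0,0,0,0,0,0]]' 60
python3 - <<'E'
from h import *
s,p=wsnap('w10.png');print(s['clock'],s['q'].round(2),s['tcp_pos'])
u=np.array([-.05,-.4975,.866]);r=np.array([482.3,36,26])
for q in (203,195,191,187): print(q,proj(p,r+q*u).round(1))
R=Ro.from_rotvec(s['tool_rot']).as_matrix()
print('tool axis pts',[proj(p,s['tcp_pos']+R[:,2]*k).round(1) for k in (0,19,40)])
E
```

```text
clock: 18.55
tcp_pos: [470.5, -74.7, 226.1]
tool_rot: [-1.961, -1.917, -0.562]
wrist_force: [-0.8, 0.0, -0.2]
opening: 0.684
18.55 [ 0.83  0.31 -0.54  1.93 -0.4   1.1   0.49] [470.52375661 -74.69558307 226.0979811 ]
203 [280.9 238.2]
195 [280.9 233.7]
191 [280.9 231.6]
187 [280.9 229.6]
tool axis pts [array([280.2, 249.3]), array([280.1, 236.8]), array([280. , 225.4])]
```

View pics/w10.png

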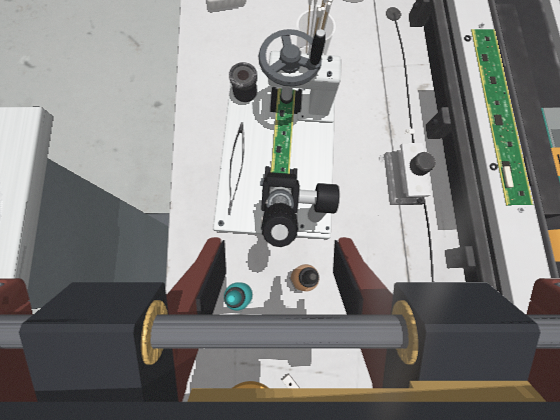

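```bash
python3 - <<'E'
from h import *
for i in range(3):
  s=env.observe();print(s['tcp_pos'],(np.array([473,-54.4,181.4])-s['tcp_pos'])/25);env.capture('top')
E
```

```text
[471.20233175 -75.99531341 227.25150013] [ 0.07190673  0.86381254 -1.83406001]
[471.90442071 -77.20724809 227.94990874] [ 0.04382317  0.91228992 -1.86199635]
[472.33094812 -78.03786896 228.26482784] [ 0.02676208  0.94551476 -1.87459311]
```

```bash
python3 -m pendant '[[0.01,0.31,-0.62,0,0,0],[0.01,0.31,-0.62,0,0,0],[0.01,0.31,-0.62,0,0,0],[0,0,0,0,0,0],[0,0,0,0,0,0],[0,0,0,0,0,0]]' 60
python3 - <<'E'
from h import *
s,p=wsnap('w11.png');print(s['clock'],s['q'].round(2),s['tcp_pos'],s['wrist_force'])
E
```

```text
clock: 19.25
tcp_pos: [473.3, -56.2, 181.7]
tool_rot: [-1.97, -1.915, -0.565]
wrist_force: [1.2, 0.3, -0.5]
opening: 0.684
19.25 [ 0.8   0.36 -0.55  1.99 -0.41  0.98  0.49] [473.26043506 -56.17990211 181.65720558] [ 1.15058535  0.27120475 -0.45702302]
```

View pics/w11.png

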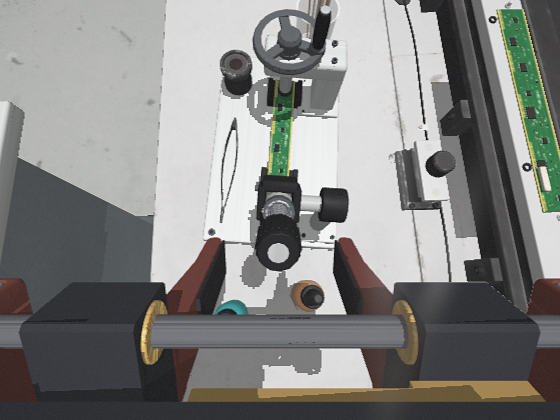

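```bash
python3 - <<'E'
from h import *
s,p=wsnap('w12.png');R=Ro.from_rotvec(s['tool_rot']).as_matrix();print(s['tcp_pos'])
for k in (-15,-10,-5,0,24): print(k,proj(p,s['tcp_pos']+R[:,2]*k).round(1), proj(p,s['tcp_pos']+R[:,2]*k+R[:,0]).round(1))
E
```

```text
[473.34671709 -56.29570687 181.66068742]
-15 [280.3 261. ] [280.3 259.3]
-10 [280.3 256.9] [280.3 255.2]
-5 [280.2 252.9] [280.2 251.3]
0 [280.2 249.2] [280.2 247.7]
24 [280.  233.9] [280.  232.4]
```

```bash
python3 -m pendant '[[0,0.07,0.04,0,0,0],[0,0,0,0,0,0]]' 20 25
python3 -m pendant '[[0,0,0,0,0,0],[0,0,0,0,0,0],[0,0,0,0,0,0],[0,0,0,0,0,0],[0,0,0,0,0,0]]' 
python3 - <<'E'
from h import *
s,p=wsnap('w13.png');print(s['clock'],s['q'].round(2),s['tcp_pos'],s['wrist_force'],s['opening'])
i=cv2.imread('pics/w13.png');cv2.imwrite('pics/w13c.png',cv2.resize(i[150:290,210:350],None,fx=4.2,fy=4.2,interpolation=cv2.INTER_CUBIC))
E
```

```text
clock: 19.52
tcp_pos: [472.8, -53.8, 182.2]
tool_rot: [-1.969, -1.915, -0.565]
wrist_force: [0.7, 0.5, 0.0]
opening: 0.572
clock: 19.93
tcp_pos: [472.4, -53.7, 181.5]
tool_rot: [-1.969, -1.914, -0.564]
wrist_force: [0.1, -0.1, 0.8]
opening: 0.272
19.9333 [ 0.8   0.36 -0.55  2.   -0.41  0.97  0.49] [472.40621859 -53.69812517 181.45288932] [ 0.10818838 -0.12548626  0.8000992 ] 0.27215257616134686
```

View pics/w13c.png

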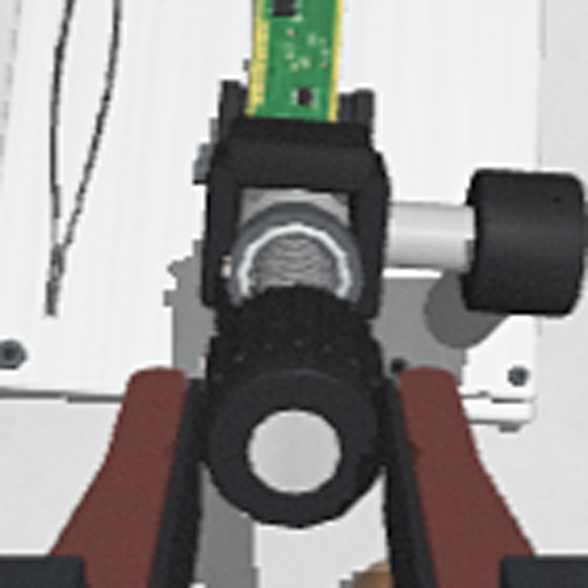

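```bash
python3 -m pendant '[[0,0,0,0,0,0],[0,0,0,0,0,0],[0,0,0,0,0,0]]' 10 30
cat > g.py <<'E'
from h import *
u=np.array([-.05,-.4975,.866]);r=np.array([482.3,36,26])
F=[]
for i in range(4):
  s=env.observe();d=s['tcp_pos']-r;F.append(s['wrist_force']@u)
  if i<3: env.capture('top')
R=Ro.from_rotvec(s['tool_rot']).as_matrix()
print(round(s['clock'],2),'s',round(d@u,2),'perp',(d-(d@u)*u).round(2),'Fu',np.round(F,1),'F',s['wrist_force'].round(1),'Tu',round(s['torque']@u,3),'op',round(s['opening'],3),'jaw',np.degrees(np.arctan2(R[1,1],R[0,1])).round(1),'z',R[:,2].round(3),'q',s['q'].round(2))
E
python3 g.py
```

```text
clock: 20.23
tcp_pos: [472.5, -53.7, 181.5]
tool_rot: [-1.969, -1.914, -0.564]
wrist_force: [-0.1, -0.5, 0.2]
opening: 0.27
20.38 s 179.73 perp [-0.87 -0.23 -0.18] Fu [0.4 0.3 0.5 0.4] F [ 0.9 -0.3  0.4] Tu 0.068 op 0.268 jaw -2.1 z [ 0.048  0.5   -0.865] q [ 0.8   0.36 -0.55  2.   -0.41  0.97  0.49]
```

```bash
python3 -m pendant '[[0,0,0,-0.05,-0.5,0.87],[0,0,0,-0.05,-0.5,0.87],[0,0,0,-0.05,-0.5,0.87],[0,0,0,-0.05,-0.5,0.87],[0,0,0,-0.05,-0.5,0.87],[0,0,0,-0.05,-0.5,0.87]]'; python3 g.py
python3 -m pendant '[[0,0,0,-0.05,-0.5,0.87],[0,0,0,-0.05,-0.5,0.87],[0,0,0,-0.05,-0.5,0.87],[0,0,0,-0.05,-0.5,0.87],[0,0,0,-0.05,-0.5,0.87],[0,0,0,-0.05,-0.5,0.87]]'; python3 g.py
python3 -c "
from h import *
wsnap('w14.png')
i=cv2.imread('pics/w14.png');cv2.imwrite('pics/w14c.png',cv2.resize(i[120:290,190:370],None,fx=3.3,fy=3.3,interpolation=cv2.INTER_CUBIC))"
```

```text
clock: 20.88
tcp_pos: [472.6, -53.6, 181.5]
tool_rot: [-1.445, -2.442, -0.69]
wrist_force: [1.5, 0.7, -0.2]
opening: 0.27
21.03 s 179.75 perp [-0.72 -0.19 -0.14] Fu [-0.6 -0.3  1.1 -0.8] F [ 1.3  0.2 -0.7] Tu 0.083 op 0.272 jaw 24.7 z [ 0.047  0.499 -0.865] q [ 0.88  0.38 -0.66  1.99 -0.36  0.96  0.96]
clock: 21.53
tcp_pos: [472.7, -53.6, 181.6]
tool_rot: [-0.794, -2.84, -0.777]
wrist_force: [1.0, 0.6, -0.3]
opening: 0.273
21.68 s 179.75 perp [-0.7  -0.11 -0.1 ] Fu [-0.6 -1.1 -0.4 -0.9] F [ 1.4  1.1 -0.3] Tu 0.15 op 0.268 jaw 55.1 z [ 0.047  0.498 -0.866] q [ 0.97  0.41 -0.78  1.98 -0.29  0.95  1.43]
```

View pics/w14c.png

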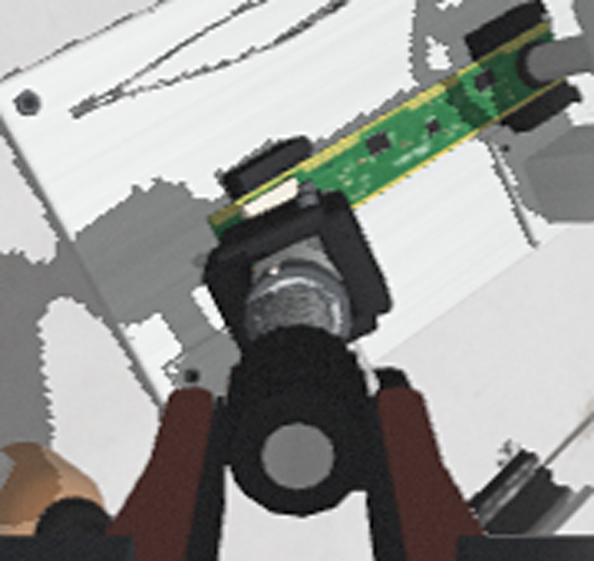

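```bash
python3 -m pendant '[[0.01,0.1,-0.173,0,0,0],[0.01,0.1,-0.173,0,0,0],[0,0,0,0,0,0]]'; python3 g.py
python3 -m pendant '[[0.01,0.1,-0.173,0,0,0],[0.01,0.1,-0.173,0,0,0]]'; python3 g.py
python3 -c "
from h import *
wsnap('w15.png')
i=cv2.imread('pics/w15.png');cv2.imwrite('pics/w15c.png',cv2.resize(i[120:290,190:370],None,fx=3.3,fy=3.3,interpolation=cv2.INTER_CUBIC))"
```

```text
clock: 21.98
tcp_pos: [472.7, -47.9, 172.0]
tool_rot: [-0.797, -2.838, -0.777]
wrist_force: [2.8, 2.8, -3.2]
opening: 0.276
22.13 s 169.31 perp [-1.06 -0.03 -0.07] Fu [-4.3 -2.9 -4.5 -3.2] F [ 2.8  1.7 -2.5] Tu 0.067 op 0.269 jaw 55.3 z [ 0.046  0.498 -0.866] q [ 0.96  0.42 -0.78  2.   -0.29  0.93  1.43]
clock: 22.3
tcp_pos: [473.6, -43.6, 164.1]
tool_rot: [-0.796, -2.839, -0.777]
wrist_force: [2.1, 0.3, 1.4]
opening: 0.27
22.45 s 159.2 perp [-1.07 -0.05 -0.08] Fu [ 0.9 -1.7 -3.3 -3.8] F [ 3.4  0.6 -3.9] Tu 0.056 op 0.27 jaw 55.3 z [ 0.046  0.498 -0.866] q [ 0.95  0.43 -0.78  2.01 -0.28  0.9   1.42]
```

View pics/w15c.png

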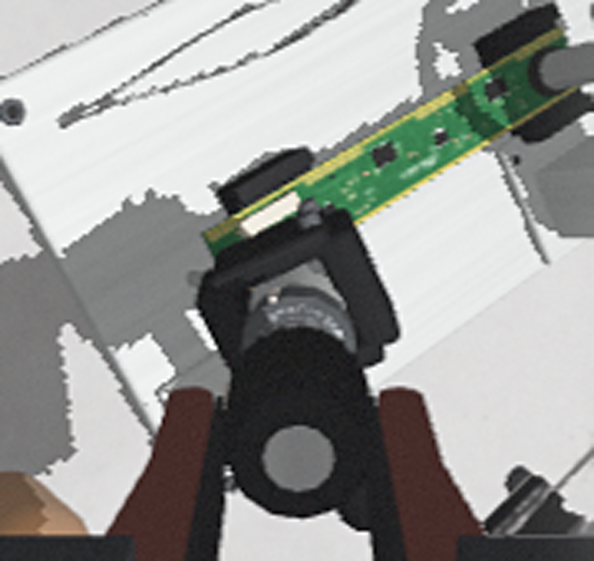

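```bash
cat > g2.py <<'E'
from h import *
u=np.array([-.05,-.4975,.866]);r=np.array([482.3,36,26])
F=[]
for i in range(2):
  s=env.observe();d=s['tcp_pos']-r;F.append(s['wrist_force']@u)
  if i<1: env.capture('top')
print(round(s['clock'],2),'travel',round(179.75-d@u,2),'Fu',np.round(F,1),'F',s['wrist_force'].round(1))
E
for i in 1; do
python3 -m pendant '[[0,0.02,-0.035,0,0,0],[0,0.02,-0.035,0,0,0],[0,0.02,-0.035,0,0,0]]'|grep force; python3 g2.py
python3 -m pendant '[[0,0.02,-0.035,0,0,0],[0,0.02,-0.035,0,0,0],[0,0.02,-0.035,0,0,0]]'|grep force; python3 g2.py
python3 -m pendant '[[0,0.02,-0.035,0,0,0],[0,0.02,-0.035,0,0,0],[0,0.02,-0.035,0,0,0]]'|grep force; python3 g2.py
done
```

```text
wrist_force: [2.3, 0.0, 0.6]
22.8 travel 23.08 Fu [ 0.4 -0.5] F [ 1.7  0.2 -0.4]
wrist_force: [3.3, -0.1, 1.4]
23.1 travel 26.24 Fu [1.1 0.3] F [3.2 0.2 0.7]
wrist_force: [3.3, 0.1, 1.0]
23.4 travel 29.31 Fu [0.7 0. ] F [ 3.3 -0.4  0. ]
```

```bash

python3 -m pendant '[[0,0.02,-0.035,0,0,0],[0,0.02,-0.035,0,0,0]]'|grep force; python3 g2.py
python3 -m pendant '[[0,0.02,-0.035,0,0,0],[0,0.02,-0.035,0,0,0]]'|grep force; python3 g2.py
python3 -c "
from h import *
wsnap('w16.png')
i=cv2.imread('pics/w16.png');cv2.imwrite('pics/w16c.png',cv2.resize(i[120:290,190:370],None,fx=3.3,fy=3.3,interpolation=cv2.INTER_CUBIC))
snap('side','s16.png')
i=cv2.imread('pics/s16.png');cv2.imwrite('pics/s16c.png',cv2.resize(i[200:320,230:350],None,fx=5,fy=5,interpolation=cv2.INTER_CUBIC))
"
```

```text
wrist_force: [4.0, -1.1, 1.4]
23.62 travel 31.22 Fu [1.6 0.1] F [3.7 0.  0.4]
wrist_force: [3.1, -0.7, 2.8]
23.83 travel 33.12 Fu [2.6 2. ] F [ 3.6 -0.1  2.5]
```

View pics/w16c.png

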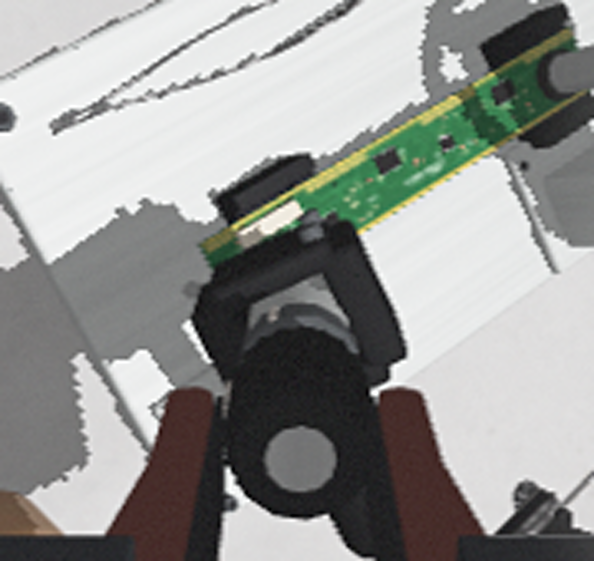

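View pics/s16c.png

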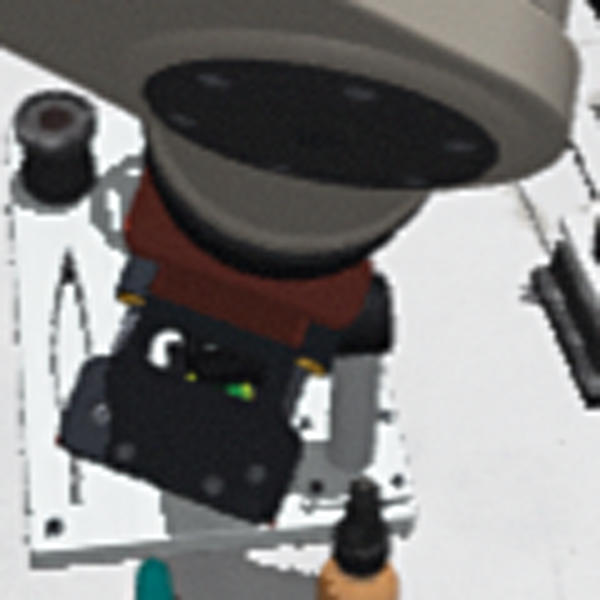

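```bash

python3 -m pendant '[[0,0.02,-0.035,0,0,0],[0,0,0,0,0,0]]'|grep force; python3 g2.py
python3 -m pendant '[[0,0.02,-0.035,0,0,0],[0,0,0,0,0,0]]'|grep force; python3 g2.py
```

```text
wrist_force: [4.1, -0.4, 1.7]
24.15 travel 34.04 Fu [1.5 3. ] F [ 4.3 -1.6  2.8]
wrist_force: [4.0, 0.6, 3.2]
24.37 travel 35.09 Fu [2.3 2.8] F [ 4.2 -0.5  3.2]
```

```bash
cat > g3.py <<'E'
from h import *
u=np.array([-.05,-.4975,.866]);r=np.array([482.3,36,26])
F=[];D=[]
for i in range(8):
  s=env.observe();D.append((s['tcp_pos']-r)@u);F.append(s['wrist_force'])
  env.capture('top')
F=np.array(F)
print(round(s['clock'],2),'travel',round(179.75-np.mean(D),2),'Fu',(F@u).mean().round(2),'sd',(F@u).std().round(2),'F',F.mean(0).round(1))
E
python3 g3.py
python3 -m pendant '[[0,0.02,-0.035,0,0,0],[0,0,0,0,0,0]]'|grep force; python3 g3.py
python3 -m pendant '[[0,0.02,-0.035,0,0,0],[0,0,0,0,0,0]]'|grep force; python3 g3.py
```

```text
24.72 travel 35.09 Fu 2.6 sd 0.59 F [ 4.4 -0.6  2.9]
wrist_force: [4.6, 0.0, 3.1]
25.28 travel 36.15 Fu 2.84 sd 0.4 F [ 4.7 -0.8  3.1]
wrist_force: [4.9, -0.2, 4.3]
25.85 travel 37.16 Fu 3.61 sd 0.44 F [ 4.5 -1.1  3.8]
```

```bash

python3 -m pendant '[[0,-0.06,0.104,0,0,0],[0,-0.06,0.104,0,0,0],[0,-0.04,0.07,0,0,0],[0,0,0,0,0,0],[0,0.02,-0.035,0,0,0],[0,0,0,0,0,0]]'|grep force; python3 g3.py
python3 -m pendant '[[0,0.02,-0.035,0,0,0],[0,0,0,0,0,0]]'|grep force; python3 g3.py
python3 -m pendant '[[0,0.02,-0.035,0,0,0],[0,0,0,0,0,0]]'|grep force; python3 g3.py
python3 -m pendant '[[0,0.02,-0.035,0,0,0],[0,0,0,0,0,0]]'|grep force; python3 g3.py
python3 -m pendant '[[0,0.02,-0.035,0,0,0],[0,0,0,0,0,0]]'|grep force; python3 g3.py
```

```text
wrist_force: [5.1, 0.8, 0.3]
26.75 travel 30.64 Fu -0.29 sd 0.6 F [5.2 0.5 0.3]
wrist_force: [4.9, -0.6, 1.4]
27.32 travel 31.58 Fu 0.53 sd 0.41 F [ 5.3 -0.   0.9]
wrist_force: [5.0, 0.4, 1.4]
27.88 travel 32.52 Fu 0.82 sd 0.39 F [ 5.5 -0.   1.2]
wrist_force: [5.2, -1.2, 1.3]
28.45 travel 33.46 Fu 1.64 sd 0.2 F [ 5.5 -0.6  1.9]
wrist_force: [4.3, 0.5, 2.8]
29.02 travel 34.4 Fu 1.66 sd 0.43 F [ 5.4 -0.1  2.2]
```

```bash

python3 -m pendant '[[0,-0.06,0.104,0,0,0],[0,-0.06,0.104,0,0,0],[0,-0.06,0.104,0,0,0],[0,0,0,0,0,0],[0,0.02,-0.035,0,0,0],[0,0.02,-0.035,0,0,0],[0,0.02,-0.035,0,0,0],[0,0,0,0,0,0]]'|grep force; python3 g3.py
python3 -m pendant '[[0,0.02,-0.035,0,0,0],[0,0,0,0,0,0]]'|grep force; python3 g3.py
python3 -m pendant '[[0,0.02,-0.035,0,0,0],[0,0,0,0,0,0]]'|grep force; python3 g3.py
python3 -m pendant '[[0,0.02,-0.035,0,0,0],[0,0,0,0,0,0]]'|grep force; python3 g3.py
python3 -m pendant '[[0,0.02,-0.035,0,0,0],[0,0,0,0,0,0]]'|grep force; python3 g3.py
```

```text
wrist_force: [6.0, 0.5, -1.1]
30.08 travel 28.72 Fu -1.75 sd 0.54 F [ 5.5  0.6 -1.3]
wrist_force: [5.5, 1.4, -1.2]
30.65 travel 29.62 Fu -2.24 sd 0.44 F [ 5.2  1.2 -1.6]
wrist_force: [5.2, 1.0, -0.5]
31.22 travel 30.51 Fu -1.76 sd 0.53 F [ 5.3  1.3 -1. ]
wrist_force: [4.8, 0.1, 0.8]
31.78 travel 31.34 Fu -0.71 sd 0.56 F [ 4.8  0.7 -0.1]
wrist_force: [4.0, 0.1, 0.9]
32.35 travel 32.2 Fu 0.83 sd 0.53 F [ 4.4 -0.   1.2]
```

```bash
cat > g1.py <<'E'
from h import *
u=np.array([-.05,-.4975,.866]);r=np.array([482.3,36,26])
s=env.observe();print(round(s['clock'],2),'travel',round(179.75-(s['tcp_pos']-r)@u,2),'Fu',round(s['wrist_force']@u,2))
E
python3 -m pendant '[[0,-0.02,0.035,0,0,0],[0,-0.02,0.035,0,0,0]]'>/dev/null; python3 g1.py
python3 -m pendant '[[0,-0.02,0.035,0,0,0]]'>/dev/null; python3 g1.py
python3 -m pendant '[[0,-0.02,0.035,0,0,0]]'>/dev/null; python3 g1.py
python3 -m pendant '[[0,-0.02,0.035,0,0,0]]'>/dev/null; python3 g1.py
python3 -m pendant '[[0,-0.02,0.035,0,0,0]]'>/dev/null; python3 g1.py
python3 -m pendant '[[0,-0.02,0.035,0,0,0]]'>/dev/null; python3 g1.py
python3 -m pendant '[[0,-0.02,0.035,0,0,0]]'>/dev/null; python3 g1.py
echo down
python3 -m pendant '[[0,0.02,-0.035,0,0,0]]'>/dev/null; python3 g1.py
python3 -m pendant '[[0,0.02,-0.035,0,0,0]]'>/dev/null; python3 g1.py
python3 -m pendant '[[0,0.02,-0.035,0,0,0]]'>/dev/null; python3 g1.py
python3 -m pendant '[[0,0.02,-0.035,0,0,0]]'>/dev/null; python3 g1.py
python3 -m pendant '[[0,0.02,-0.035,0,0,0]]'>/dev/null; python3 g1.py
python3 -m pendant '[[0,0.02,-0.035,0,0,0]]'>/dev/null; python3 g1.py
python3 -m pendant '[[0,0.02,-0.035,0,0,0]]'>/dev/null; python3 g1.py
python3 -m pendant '[[0,0.02,-0.035,0,0,0]]'>/dev/null; python3 g1.py
python3 -m pendant '[[0,0.02,-0.035,0,0,0]]'>/dev/null; python3 g1.py
python3 -m pendant '[[0,0.02,-0.035,0,0,0]]'>/dev/null; python3 g1.py
python3 -m pendant '[[0,0.02,-0.035,0,0,0]]'>/dev/null; python3 g1.py
```

```text
32.57 travel 30.45 Fu -3.78
32.65 travel 29.53 Fu -3.52
32.73 travel 28.55 Fu -4.17
32.82 travel 27.58 Fu -2.9
32.9 travel 26.59 Fu -3.0
32.98 travel 25.59 Fu -3.26
33.07 travel 24.58 Fu -3.08
down
33.15 travel 25.16 Fu 0.83
33.23 travel 26.25 Fu -0.23
33.32 travel 27.31 Fu 0.07
33.4 travel 28.35 Fu 0.44
33.48 travel 29.33 Fu -0.4
33.57 travel 30.33 Fu 0.65
33.65 travel 31.26 Fu 2.01
33.73 travel 32.18 Fu 2.75
33.82 travel 33.15 Fu 3.31
33.9 travel 34.12 Fu 3.06
33.98 travel 35.1 Fu 3.71
```

```bash
python3 -m pendant '[[0,0.015,-0.026,0,0,0],[0,0,0,0,0,0],[0,0,0,0,0,0]]'>/dev/null; python3 g3.py; python3 g.py
```

```text
34.58 travel 35.96 Fu 2.82 sd 0.58 F [ 4.7 -0.4  3.3]
34.78 s 143.8 perp [-1.66 -0.21 -0.21] Fu [4.3 2.9 2.9 3.9] F [ 4.4 -0.4  4.5] Tu 0.048 op 0.271 jaw 55.3 z [ 0.047  0.498 -0.866] q [ 0.93  0.45 -0.78  2.02 -0.28  0.87  1.41]
```

```bash
python3 -m pendant '[[0.03,0,0,0,0,0],[0,0,0,0.05,0.5,-0.87],[0,0,0,0.05,0.5,-0.87],[0,0,0,0.05,0.5,-0.87],[0,0,0,0.05,0.5,-0.87],[0,0,0,0.05,0.5,-0.87],[0,0,0,0.05,0.5,-0.87]]'>/dev/null; python3 g.py
python3 -m pendant '[[0,0,0,0.05,0.5,-0.87],[0,0,0,0.05,0.5,-0.87],[0,0,0,0.05,0.5,-0.87],[0,0,0,0.05,0.5,-0.87]]'>/dev/null; python3 g.py
python3 -m pendant '[[0,0,0,0.05,0.5,-0.87],[0,0,0,0.05,0.5,-0.87]]'>/dev/null; python3 g.py
```

```text
35.52 s 143.65 perp [-1.33 -0.28 -0.23] Fu [2.6 3.6 4.  5. ] F [ 2.2 -1.8  4.8] Tu 0.011 op 0.273 jaw 25.0 z [ 0.046  0.499 -0.865] q [ 0.83  0.42 -0.65  2.03 -0.36  0.88  0.97]
36.0 s 143.65 perp [-1.39 -0.33 -0.26] Fu [4.2 4.7 5.1 4.3] F [ 1.4 -2.5  3.6] Tu -0.003 op 0.278 jaw 6.8 z [ 0.047  0.5   -0.865] q [ 0.77  0.4  -0.57  2.03 -0.4   0.89  0.66]
36.32 s 143.62 perp [-1.41 -0.28 -0.24] Fu [4.4 4.8 4.3 5.2] F [ 1.2 -1.7  5.1] Tu 0.041 op 0.272 jaw -1.9 z [ 0.047  0.5   -0.865] q [ 0.74  0.39 -0.53  2.03 -0.43  0.89  0.5 ]
```

```bash
python3 -m pendant '[[0,0,0,0.03,0.25,-0.43],[0,0,0,0.02,0.15,-0.26],[0,0,0,0,0,0]]'>/dev/null; python3 g.py
python3 -c "
from h import *
wsnap('w17.png')
i=cv2.imread('pics/w17.png');cv2.imwrite('pics/w17c.png',cv2.resize(i[130:290,200:360],None,fx=3.7,fy=3.7,interpolation=cv2.INTER_CUBIC))"
```

```text
36.72 s 143.65 perp [-1.29 -0.31 -0.25] Fu [4.2 5.5 4.1 5.6] F [ 1.5 -3.3  4.6] Tu 0.123 op 0.273 jaw -5.5 z [ 0.047  0.501 -0.864] q [ 0.73  0.39 -0.51  2.04 -0.43  0.89  0.44]
```

View pics/w17c.png

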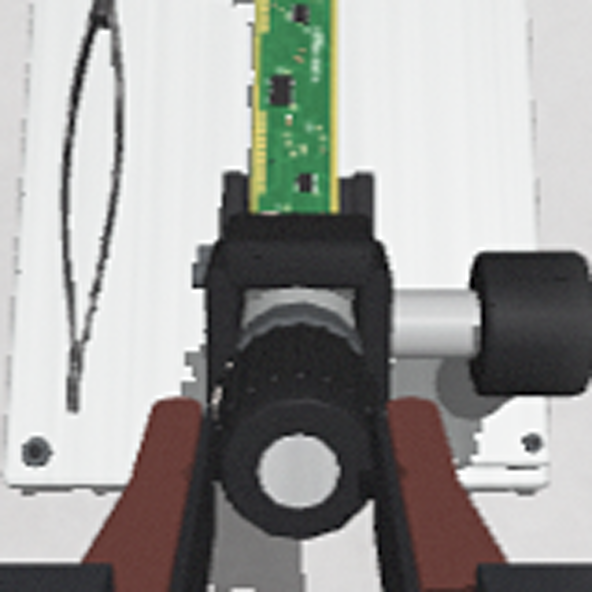

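```bash
python3 -m pendant '[[0,0,0,0.03,0.25,-0.43],[0,0,0,0,0,0]]'>/dev/null; python3 g.py
python3 -m pendant '[[0,0,0,0.02,0.2,-0.35],[0,0,0,0,0,0]]'>/dev/null; python3 g.py
```

```text
37.08 s 143.65 perp [-1.17 -0.27 -0.22] Fu [5.6 4.7 4.3 4.3] F [ 1.4 -2.3  3.8] Tu 0.246 op 0.271 jaw -7.6 z [ 0.048  0.502 -0.864] q [ 0.72  0.39 -0.5   2.04 -0.44  0.89  0.4 ]
37.4 s 143.63 perp [-1.17 -0.23 -0.19] Fu [5.5 4.1 4.4 4.4] F [ 0.7 -2.7  3.6] Tu 0.502 op 0.267 jaw -9.4 z [ 0.048  0.502 -0.864] q [ 0.72  0.39 -0.5   2.04 -0.44  0.9   0.37]
```

```bash
python3 -m pendant '[[0,0,0,-0.05,-0.45,0.78],[0,0,0,0,0,0]]'>/dev/null; python3 g.py
python3 -m pendant '[[0,0,0,0,0,0],[0,0,0,0,0,0],[0,0,0,0,0,0],[0,0,0,0,0,0]]' 50; python3 g.py
python3 -c "
from h import *
wsnap('w18.png')
i=cv2.imread('pics/w18.png');cv2.imwrite('pics/w18c.png',cv2.resize(i[130:290,200:360],None,fx=3.7,fy=3.7,interpolation=cv2.INTER_CUBIC))"
```

```text
37.72 s 143.69 perp [-1.07 -0.24 -0.19] Fu [4.6 4.7 3.4 4.6] F [ 1.1 -2.3  4. ] Tu 0.125 op 0.27 jaw -5.7 z [ 0.048  0.501 -0.864] q [ 0.73  0.39 -0.51  2.04 -0.43  0.89  0.44]
clock: 38.05
tcp_pos: [473.3, -35.2, 149.9]
tool_rot: [-2.025, -1.836, -0.544]
wrist_force: [0.2, -0.2, -0.2]
opening: 0.537
38.2 s 143.45 perp [-1.38 -0.14 -0.16] Fu [-0.1  0.4 -0.2 -0. ] F [ 0.7 -0.5 -0.3] Tu 0.075 op 0.566 jaw -5.6 z [ 0.047  0.501 -0.864] q [ 0.73  0.39 -0.51  2.04 -0.43  0.89  0.44]
```

View pics/w18c.png

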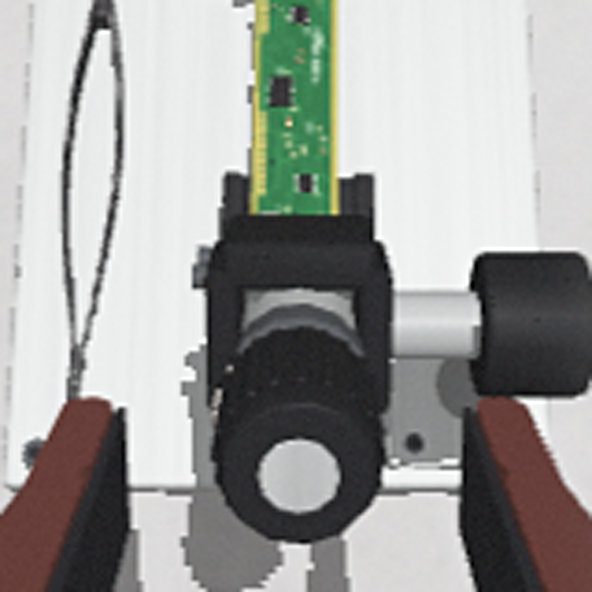

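```bash
python3 -m pendant '[[-0.02,-0.25,0.43,0,0,0],[-0.02,-0.25,0.43,0,0,0],[-0.03,-0.35,0.6,0,0,0],[-0.04,-0.4,0.7,0,0,0],[-0.04,-0.4,0.7,0,0,0],[-0.04,-0.4,0.7,0,0,0],[0,-0.4,0.7,0,0,0],[0,0,0,0,0,0]]' 60
python3 -c "
from h import *
wsnap('w19.png')
i=cv2.imread('pics/w19.png');cv2.imwrite('pics/w19c.png',cv2.resize(i[20:270,200:360],None,fx=2.4,fy=2.4,interpolation=cv2.INTER_CUBIC))
snap('side','s19.png');snap('top','t19.png')
i=cv2.imread('pics/s19.png');cv2.imwrite('pics/s19c.png',cv2.resize(i[190:350,220:350],None,fx=3.7,fy=3.7,interpolation=cv2.INTER_CUBIC))
"
```

```text
clock: 38.92
tcp_pos: [471.0, -99.5, 259.4]
tool_rot: [-2.031, -1.838, -0.549]
wrist_force: [1.2, -0.7, -0.0]
opening: 0.683
```

View pics/w19c.png

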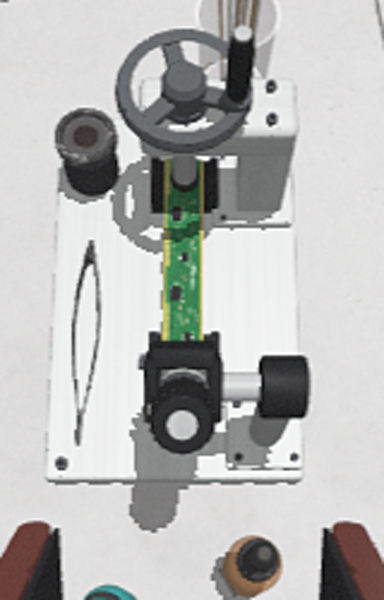

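View pics/s19c.png

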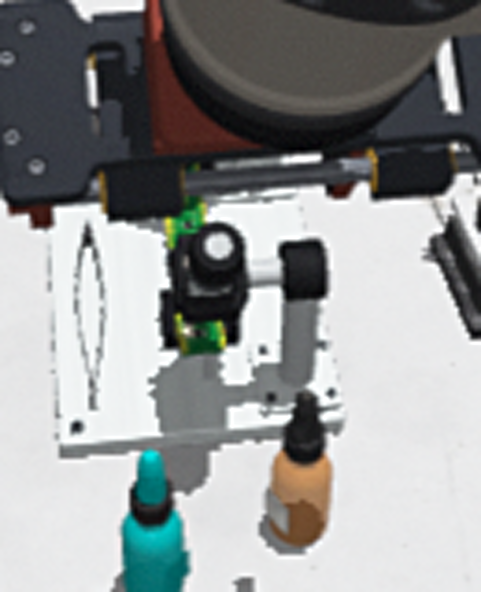

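```bash
python3 -m pendant '[[-0.6,0,0,-0.85,-1,0],[-0.6,0,0,-0.85,-1,0],[-0.6,0,0,-0.85,-1,0],[-0.7,0.3,0,-0.85,-1,0],[0,0.8,0,-0.85,-1,0],[0,0.8,-0.5,-0.85,-1,0],[0,0.8,-0.5,-0.85,-1,0],[0,0.8,-0.5,0,0,0]]' 10
python3 - <<'E'
from h import *
s,p=wsnap('w20.png');print(s['clock'],s['q'].round(2),s['tcp_pos'],Ro.from_rotvec(s['tool_rot']).as_matrix()[:,2])
E
```

```text
clock: 39.73
tcp_pos: [418.5, -24.6, 243.8]
tool_rot: [1.837, 1.992, 0.638]
wrist_force: [-1.2, 0.4, 0.6]
opening: 0.131
39.7333 [ 1.09 -0.32 -0.86  2.44 -0.95  0.54  1.02] [418.47518912 -24.57031006 243.83282683] [ 0.54321362  0.08668149 -0.83510795]
```

View pics/w20.png

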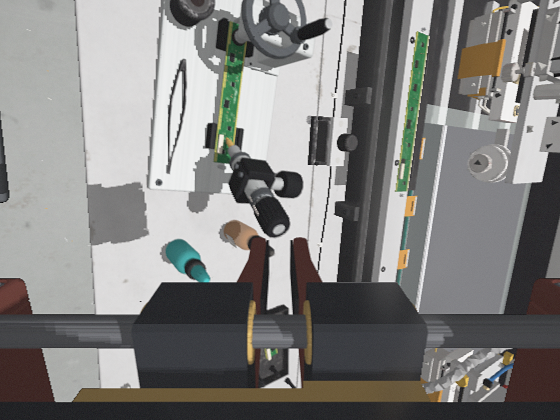

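```bash
python3 - <<'E'
from h import *
s,p=wsnap('w21.png');print(s['tcp_pos'],s['q'].round(3))
np.savez('w21.npz',camera_matrix=p['camera_matrix'],R=p['R'],t=p['t'])
i=cv2.imread('pics/w21.png');cv2.imwrite('pics/w21c.png',cv2.resize(i[110:250,190:310],None,fx=5,fy=4.2*5/4.2*0.85 if 0 else 5)[:600] if 0 else cv2.resize(i[115:245,200:310],None,fx=4.6,fy=4.6,interpolation=cv2.INTER_CUBIC))
E
```

```text
[417.29560539 -24.88876429 241.6484685 ] [ 1.115 -0.325 -0.876  2.436 -0.954  0.545  1.021]
```

View pics/w21c.png

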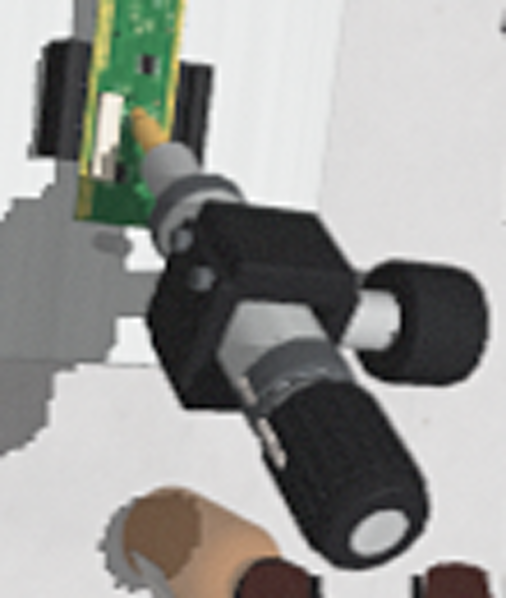

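```bash
python3 - <<'E'
from h import *
p=dict(np.load('w21.npz'))
u=np.array([-.05,-.4975,.866]);r=np.array([482.3,36,26])
for s in (0,3,6,9,12,15,20,30,48,118,155,159): print(s,((proj(p,r+s*u)-[200,115])*4.6).round(0))
print((proj(p,(493.8,150.4,107))).round())
for an in (-15,-25,-35):
  q=np.radians(an);print(an,proj(p,(493.8+28*np.cos(q),150.4+28*np.sin(q),153)).round(1))
i=cv2.imread('pics/w21.png');cv2.imwrite('pics/w21d.png',cv2.resize(i[0:70,215:335],None,fx=6,fy=6,interpolation=cv2.INTER_CUBIC))
E
```

```text
0 [139. 106.]
3 [142. 112.]
6 [146. 118.]
9 [150. 124.]
12 [153. 131.]
15 [157. 137.]
20 [163. 148.]
30 [176. 170.]
48 [200. 211.]
118 [311. 401.]
155 [383. 525.]
159 [392. 540.]
[280.  17.]
-15 [333.6  19.1]
-25 [331.8  24.3]
-35 [329.3  28.9]
```

View pics/w21d.png

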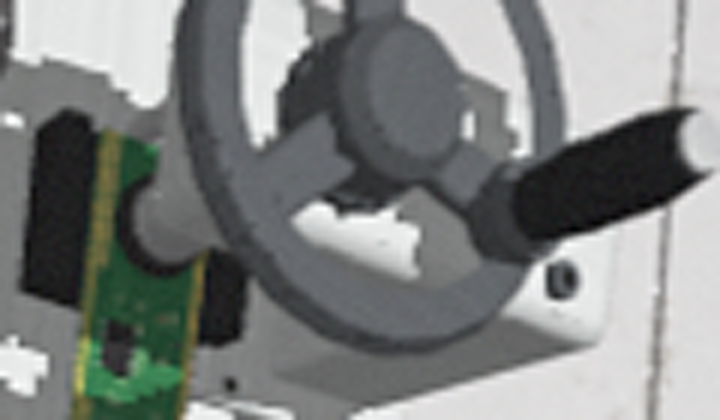

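```bash
python3 - <<'E'
from h import *
s=env.observe();print(s['clock'],s['wrist_force']);env.close_job()
E
```

```text
39.8333 [-1.00066353 -1.14157785  0.00745815]
the job is handed in; nothing more can be done
```

I did both parts in the order asked and handed the job in at 39.8 s. The one thing I could not confirm is that the hold-down counts as firm.

**Hold-down:** I wound the crank clockwise until the rubber foot pressed the board, about 397° in all. Each time I let go, the rubber turned the wheel back to the same angle, three times in all. It ended about 338° from where it started. I wound it a bit further twice more and eased off slowly the last time, but it settled at the same angle. From the crank forces, I estimate it is about 0.15 to 0.2 rad past first contact, so roughly 6.45 to 6.55 on the handwheel. The description calls it firm from about 6.6, so it may be slightly short. The last picture shows the foot on the board and the crank unmoved since then.

**Probe:**
- **Unlocking and sliding:** I twisted the grip about 60° anticlockwise to unlock it. The tip met the board after about 30.5 mm of slide, though single readings put this between 29.4 and 30.9 mm.
- **Tip pushed in:** I stopped at 36 mm, nine notches from the start, where the tip is pushed in about 5.5 mm of 10. This comes from force readings only, as I could not see the stroke itself. Earlier, stop-and-go readings had put contact nearer 33 mm, which would mean about 3 mm. I trusted the readings taken while moving steadily.
- **Locking:** I twisted it clockwise to the end stop, eased back and let go. The white lines on grip and barrel meet in the last picture.

The board is in its rests, and the amber bottle, the cup and the turquoise look-alike are upright. The robot was touching nothing when I handed in.

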